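Load a label roll on the unwinder and set its tension wheel

TASK

Put the full label roll on the unwinder's spindle, swing the brake arm over it until it is caught at its stop, and wind the tension wheel clockwise until the brake bites and the wheel turns firmly: about 10 N of push at the crank handle, and no tighter. Leave it set like that, and leave the other things on the bench where they are.

Things in the scene. Friction and masses are not known exactly. Their poses are not given: they have to be found in the camera images.
- roll_mid (a point): the full label roll, a loose white paper roll wound on a brown card core, standing on its end: outside diameter 62 mm, height 56 mm, bore 26 mm right through, 0.1 to 0.25 kg. The biggest of the three round things standing to the right of the unwinder as the robot sees it. The point is its centre, half-way up; z along its axis.
- unwinder: the label unwinder, bolted to the bench: aluminium base plate 262 x 130 mm, 12 mm thick, with an upright spindle near its robot-side end and an upright column at its far end. Origin under the spindle on the bench; x points from the spindle to the column (150 mm away), z up.
- spindle (a point): a point on the axis of the upright spindle, 45 mm above the bench. The spindle is a steel pin 23 mm across, standing 35 mm above a flat round seat; its top 7 mm tapers to 14 mm. The seat lies 24 to 30 mm above the bench (it varies with wear), so the pin's tip is 59 to 65 mm up and a seated roll's centre 52 to 58 mm. The axes are those of the unwinder.
- brake_arm (a joint): angle of the brake arm about the upright column, rad: 0 = swung in against its stop, the wheel above the spindle; positive = swung out (clockwise from above). It starts swung out at 1.1 to 1.5 and stays where it is left. Moving it takes about 5 N at its knob, 7 N over the last 0.6 rad, where it presses down a spring catch that snaps up behind it at the stop and holds it in.
- column (a point): a point on the column's axis, the hinge of the brake arm, 160 mm above the bench.
- swing_knob (a point): the black knob that stands upright on top of the brake arm, 50 mm from the column's axis: a cylinder 20 mm across and 30 mm tall; the point is its centre, 187 mm above the bench. Below it the arm is a bar 22 mm wide, its top 153 mm above the bench.
- wheel: the tension wheel at the arm's free end, 150 mm from the column: black spoked handwheel 96 mm over its rim. Origin on its axis at the rim's height (179 to 189 mm above the bench at the start); x towards its crank handle, z up. Turned clockwise seen from above it goes down 10 mm a turn, with the felt brake disc (60 mm across) at the foot of its upright screw. It stays where it is left.
- handle (a point): the wheel's crank handle, an upright black grip 16 mm across, free to spin about its own axis, 8 to 50 mm above the rim's height, 36 mm from the wheel's axis. The point is its centre. It turns with about 1.5 N until the felt meets the roll, after 0.3 to 1.8 turns, differently each time; from there the resistance rises steadily, reaching 10 N about a third of a turn later.
- spare_roll_mid (a point): a narrow part-used roll standing on its end, 48 mm across, 30 mm tall: not the one wanted; stays where it is. Its centre.
- empty_core: an empty brown card core, 31 mm across, 56 mm tall, standing; stays where it is. Origin under its centre.
- marker: a marker pen lying on the bench, 130 mm long; stays where it is. Origin under its middle.
- scraper: a bench scraper, steel blade and white handle, lying on the bench, 125 x 150 mm; stays where it is.
- tubs: a stack of clear round tubs, 122 mm across, 154 mm tall; stays where it is.
Not all that is in view belongs to the job. What is shaped like the part that bears roll_mid but blue, purple or yellow is not meant.

How it is judged (in metres and radians):
On the way, in this order (a step that is already met when the one before it is completed fails the run):
1. the full roll sits on the spindle, down on its seat, and is let go (horizontal distance between roll_mid and spindle below 0.004 m and z of roll_mid in the frame of unwinder below 0.06 m and angle between roll_mid's own z axis and vertical below 0.06 rad and contact force between the fingers and roll below 0.3 N), for 0.2 s.
2. the brake arm is swung in to its stop (value of joint brake_arm below 0.04 rad), for 0.2 s.
3. the tension wheel is wound until the brake presses firmly on the roll (contact force between wheel and roll between 16 and 40 N), for 0.2 s.
At the end, for the whole second after the job is handed in: The full roll sits on the spindle (axis within 4 mm, upright within 0.06 rad, its centre at most 60 mm above the bench), the brake arm is in to its stop (within 0.04 rad) and the brake presses on the roll with 16 to 40 N (about 26 N at the firm feel of 10 N at the crank handle), the wheel at rest (all of step 3 and horizontal distance between roll_mid and spindle below 0.004 m and z of roll_mid in the frame of unwinder below 0.06 m and angle between roll_mid's own z axis and vertical below 0.06 rad and value of joint brake_arm below 0.04 rad and angular speed of wheel below 0.05 rad/s); the robot touches nothing.
It fails at once if the brake is over-tightened (more than 55 N on the roll) (contact force between wheel and roll above 55 N).
It fails at once if another thing on the bench is moved more than 20 mm (distance of any of spare_roll_mid, empty_core, marker, scraper, tubs from where it was at the start of the episode above 0.02 m).
It also fails if it takes over 72 s, if anything falls off the work surface, if the arm or the gripper's body presses on something with over 40 N, if the wrist force passes 120 N, or if a joint passes its speed limit or range.

ROBOT

A 6-joint arm with a two-finger parallel gripper is mounted at the origin on the work surface. World frame = base frame: x ahead of the robot, y to its left, z up, the work surface at z = 0. Lengths are in mm, angles in rad, forces in N, time in s.
With the tool pointing down it reaches from about 275 to 1000 mm from the base axis. Payload 8.4 kg.
Tool frame: the origin (TCP) lies midway between the tips of the shut fingers; the grasp point (between the pads) lies behind it (r.pinch_z is the z of the grasp point in the tool frame, in mm); z points along the fingers, y is the direction in which the jaws open and shut (so a half turn about z gives the same grasp; the last joint's range is limited). The gripper opens to 85 mm and grips with 20 to 120 N. Pads are 22 mm wide; open, the fingers measure 114 mm over their backs; the gripper's body (76 mm by 85 mm) begins 54 mm behind the grasp point. The pads swing forward as they close: fully open they stand 13 mm farther back than shut.
Start: joints at [1.209, 0.353, 1.633, -0, 1.155, -0.002], TCP at [220.053, 584.982, 231.281] pointing down, gripper open.
Joint ranges: [-2.63, 2.63], [-0.92, 2.1], [0.06, 2.66], [-1.3, 4.44], [0, 2.69], [-3.02, 3.02]. Speed limits (rad/s): [2.22, 2.22, 2.79, 3.14, 3.14, 3.14].

INTERFACE

Orientations are given as [roll, pitch, yaw] about the fixed x, y, z axes, in that order (R = Rz(yaw) Ry(pitch) Rx(roll)).
In Python, from rig import r, optics, ticket gives the robot as it stands.
- The arm moves only by the shell command python3 -m jog 'ROWS' [FORCE]. ROWS is text: rows parted by semicolons, each of 7 numbers parted by spaces: the closure in counts, from 0 (fully open) to 255 (shut), then the shift along the tool's x, y, z in mm, then the turn, a rotation vector about the tool's x, y, z in degrees. A call has 1 to 5 rows; each row shifts and turns the pose as measured when the row begins, along the tool's axes as they then stand; what a row does not reach is not made up. A row lasts 1/12 s, in which the tool goes at most 41.7 mm and 7.16 degrees, less where a joint would pass 70% of its speed; a pose out of reach is approached as far as the arm can. A call with a gripper value outside its range is refused whole. The fingers move at their own pace and stop on an object; FORCE is the grip in N (left out, the last holds). Time passes only in rows, so rows that do not move let the fingers close. It gives the time, the measured TCP pose, the force and the opening at its end, in the units of the state.
- r.sense(): the state, without advancing time (a new reading comes with each control period).
- optics.grab_frame(name): name is "side" or "top" or "wrist"; returns the picture (420x560x3 uint8, red, green, blue); there is no depth.
- optics.camera_info(name): a dict with "fx", "fy", "cx", "cy" (pixels), "world_from_camera" (4x4, takes a point from camera to world coordinates). Camera axes: x right, y down, z forward; pixel columns grow to the right and rows downward; lengths in mm; the calibration is good to about 2 mm. A picture is of the moment at which its call begins: read the wrist's pose just before it. camera_info takes no time and is no camera call; for the wrist camera it gives the pose at the moment of the call.
- ticket.sign_off(): hands the job in, once; it reports no verdict.
The state is a dict: "clock": time; "qpos": joint angles; "qvel": joint speeds; "joint_efforts": joint torques, N m; "eef_pos": TCP position; "tcp_rot": TCP orientation; "contact_force": force on the tool from outside, world axes, zero at the start; "wrist_torque": the same for the moment, N m; "opening": opening from 0.0 (shut) to 1.0 (fully open).
Only numpy, scipy, OpenCV 4.12 (cv2) and the standard library are available. Lean on these libraries where they do the work, as an engineer would, in place of code of your own. Each camera call takes 0.05 s, during which the arm holds its last target.

## Working session

There is one attempt and no reset: what is moved stays moved. The work goes in short steps, Python scripts to look and compute and a shell command to move; the robot and the scene stay as the last step left them, time stands still between calls to the robot, and variables do not carry over. Pictures are saved under pics/ and viewed, and the job is handed in when it is done.

```bash
ls; mkdir -p pics; python3 - <<'E'
from rig import r, optics, ticket
import cv2
s=r.sense();print(s, r.pinch_z)
for n in ["side","top","wrist"]:
    i=optics.camera_info(n);print(n,i)
    cv2.imwrite(f"pics/{n}0.png",optics.grab_frame(n)[:,:,::-1])
E
```

```text
pics
{'clock': 0.0, 'qpos': array([ 1.20859581e+00,  3.53672168e-01,  1.63415132e+00, -7.11357368e-06,
        1.15518119e+00, -2.35513261e-03]), 'qvel': array([ 7.76721959e-05,  1.47139520e-03, -4.72922837e-04, -3.53812457e-04,
       -3.06822834e-04, -3.55844612e-04]), 'joint_efforts': array([ 3.14255667e-03, -6.05261207e+01, -3.42078602e+01,  9.15475857e-05,
        9.22510866e-03, -5.87787167e-05]), 'eef_pos': array([219.88617207, 584.52835874, 230.53932194]), 'tcp_rot': array([-3.14018062e+00,  3.17839791e-06,  2.78175015e+00]), 'contact_force': array([-0.30432062,  0.03571249,  0.30627699]), 'wrist_torque': array([-0.00492081, -0.05177196,  0.04704668]), 'opening': 1.0029432218501761} -18.700000000000003
side {'fx': 523.1302597050976, 'fy': 523.1302597050976, 'cx': 284.2692214308041, 'cy': 208.47584440805159, 'world_from_camera': array([[ 6.99546727e-01, -3.45916712e-01,  6.25280741e-01,
        -2.38863731e+02],
       [-7.14295121e-01, -3.63498888e-01,  5.98039328e-01,
        -9.04570608e+02],
       [ 2.04170560e-02, -8.64991437e-01, -5.01371077e-01,
         7.43329237e+02
[... 325 characters left out ...]
3.11494021e-03,  3.42169541e-03,
        -1.66597928e+02],
       [-3.58414788e-03, -5.37344420e-02, -9.98548829e-01,
         1.12496074e+03],
       [ 0.00000000e+00,  0.00000000e+00,  0.00000000e+00,
         1.00000000e+00]])}
wrist {'fx': 308.1208302786982, 'fy': 308.1208302786982, 'cx': 283.0360968254759, 'cy': 205.5876716617083, 'world_from_camera': array([[ 3.52076234e-01,  9.00550719e-01,  2.55050443e-01,
         1.55555427e+02],
       [ 9.35969140e-01, -3.38162472e-01, -9.80199512e-02,
         6.08345870e+02],
       [-2.02344893e-03,  2.73229840e-01, -9.61946652e-01,
         3.73280567e+02],
       [ 0.00000000e+00,  0.00000000e+00,  0.00000000e+00,
         1.00000000e+00]])}
```

View pics/side0.png

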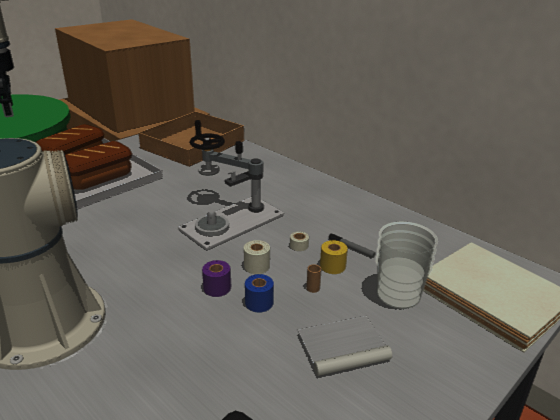

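View pics/top0.png

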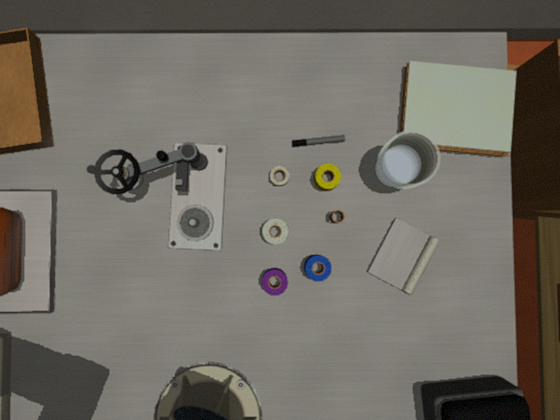

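View pics/wrist0.png

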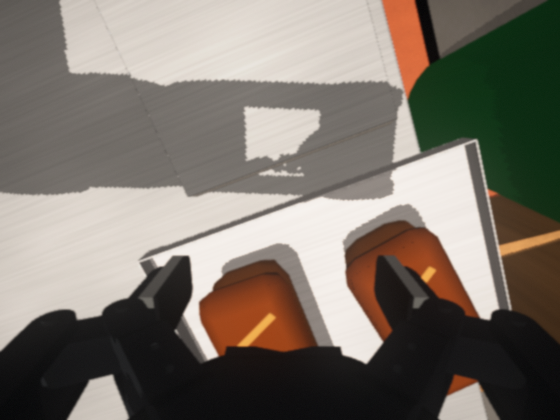

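```bash
cat > h.py <<'E'
import numpy as np, cv2
from rig import r, optics, ticket
def ray(n,px,info=None):
    i=info or optics.camera_info(n);T=i["world_from_camera"]
    d=np.array([(px[0]-i["cx"])/i["fx"],(px[1]-i["cy"])/i["fy"],1.]);d=T[:3,:3]@d
    return T[:3,3],d
def onz(n,px,z,info=None):
    o,d=ray(n,px,info);return o+d*(z-o[2])/d[2]
def proj(n,P,info=None):
    i=info or optics.camera_info(n);T=i["world_from_camera"]
    c=T[:3,:3].T@(np.array(P,float)-T[:3,3]);return np.array([i["fx"]*c[0]/c[2]+i["cx"],i["fy"]*c[1]/c[2]+i["cy"]])
def tri(a,b):
    # a,b = (name,px)
    A=0;B=0
    for n,p in (a,b):
        o,d=ray(n,p);d=d/np.linalg.norm(d);M=np.eye(3)-np.outer(d,d);A=A+M;B=B+M@o
    return np.linalg.solve(A,B)
E
python3 - <<'E'
import cv2
t=cv2.imread('pics/top0.png');s=cv2.imread('pics/side0.png')
cv2.imwrite('pics/top0z.png',cv2.resize(t[130:260,80:300],None,fx=3.6,fy=3.6,interpolation=cv2.INTER_CUBIC))
cv2.imwrite('pics/side0z.png',cv2.resize(s[110:280,170:350],None,fx=3.5,fy=3.5,interpolation=cv2.INTER_CUBIC))
E
```

```text
(no output)
```

View pics/top0z.png

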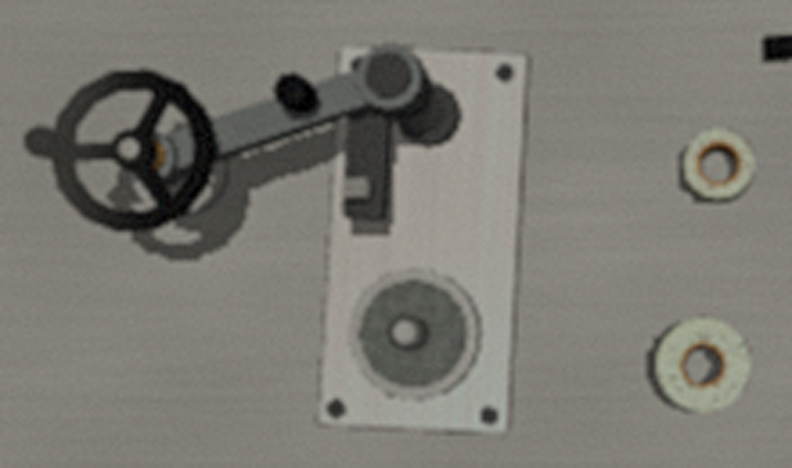

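View pics/side0z.png

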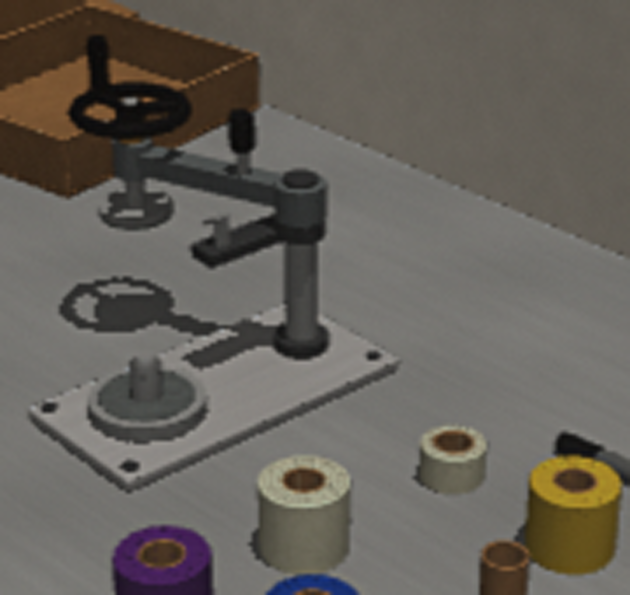

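```bash
python3 - <<'E'
from h import *
t=cv2.imread('pics/top0.png');s=cv2.imread('pics/side0.png')
h=cv2.cvtColor(t,cv2.COLOR_BGR2HSV)
print(h[231,285],h[223,215],h[231,274],h[240,250])
# roll: outer ring
m=((t[...,0].astype(int)<t[...,1]-10)&(h[...,2]>120)).astype(np.uint8)
m[:,:255]=0;m[:,300:]=0;m[:210]=0;m[260:]=0
cs,_=cv2.findContours(m,cv2.RETR_EXTERNAL,cv2.CHAIN_APPROX_NONE);c=max(cs,key=cv2.contourArea)
print('roll',cv2.fitEllipse(c)); e=cv2.fitEllipse(c)
print(onz('top',e[0],56))
# zoom coordinates
z=lambda x,y:np.array([(x+.5)/3.6-.5+80,(y+.5)/3.6-.5+130])
zs=lambda x,y:np.array([(x+.5)/3.5-.5+170,(y+.5)/3.5-.5+110])
print('roll bore top',onz('top',z(703,364),56))
print('roll side', onz('side',zs(304,481),56))
print('seat', onz('top',z(415,335),24), 'side',onz('side',zs(148,403),24))
print('tip', onz('top',z(404,331),62), 'side',onz('side',zs(146,362),62))
print('col',onz('top',z(390,74),165),'side',onz('side',zs(301,180),165))
for n,a in dict(ul=(346,52),ur=(524,57),ll=(322,423),lr=(505,430)).items(): print(n,onz('top',z(*a),12)[:2])
for n,a in dict(w=(32,412),s=(130,490),e=(398,362)).items(): print(n,onz('side',zs(*a),12 if 0 else 6)[:2])
print('knob',tri(('top',z(291,93)),('side',zs(242,120))), onz('top',z(291,93),202))
print('wheel',tri(('top',z(133,150)),('side',zs(130,110))),onz('top',z(133,150),184))
print('hub',onz('top',z(133,150),184))
print('handle top',onz('top',z(38,140),230),tri(('top',z(38,140)),('side',zs(96,42))))
E
```

```text
[ 36  29 168] [ 35   9 164] [ 24  19 132] [ 23  18 130]
roll ((275.00360107421875, 230.85556030273438), (25.400075912475586, 26.10131072998047), 159.986328125)
[ 445.57835136 -162.8771402    56.        ]
roll bore top [ 445.8269115  -162.67352888   56.        ]
roll side [ 444.03934206 -165.21214732   56.        ]
seat [466.39720121  31.36164974  24.        ] side [462.3144564   23.74634767  24.        ]
tip [467.7659721   31.70471498  62.        ] side [459.67267664  19.81800362  62.        ]
col [616.44538503  21.84003786 165.        ] side [604.3412033    9.16077769 165.        ]
ul [661.5245746   82.25081197]
ur [657.60725304 -40.15825064]
ll [407.21122737  96.31856224]
lr [402.11876718 -28.01630095]
w [409.21196736  96.85976043]
s [397.97821636 -34.87741155]
e [660.72957806 -41.09131736]
knob [600.72265733  72.04307957 194.63433486] [598.55022277  70.8976023  202.        ]
wheel [569.27876839 167.21635759 182.41098448] [568.85572956 166.82359221 184.        ]
hub [568.85572956 166.82359221 184.        ]
handle top [567.80053375 203.06927312 230.        ] [568.06774359 203.68166586 228.45312313]
```

```bash
cat >> h.py <<'E'
from scipy.spatial.transform import Rotation as Ro
def delta(target,yaw=None):
    s=r.sense();R=Ro.from_euler('xyz',s['tcp_rot'])
    print('t',round(s['clock'],2),'pos',s['eef_pos'].round(1),'rot',s['tcp_rot'].round(3),'F',s['contact_force'].round(1),'open',round(s['opening'],3),'q',s['qpos'].round(2))
    print('tool shift',R.inv().apply(np.array(target)-s['eef_pos']).round(1))
    if yaw is not None:
        G=Ro.from_euler('xyz',[np.pi,0,yaw]);print('rotvec deg',np.degrees((R.inv()*G).as_rotvec()).round(1))
E
python3 -m jog '0 -28.6 -28.7 0 0 0 0;0 -28.6 -28.7 0 0 0 0;0 -28.6 -28.7 0 0 0 0;0 -28.6 -28.7 0 0 0 0;0 -28.6 -28.7 0 0 0 0'
python3 -m jog '0 -28.6 -28.7 0 0 0 0;0 -28.6 -28.7 0 0 0 0;0 -28.6 -28.7 0 0 0 0;0 -28.6 -28.7 0 0 0 0;0 -28.6 -28.7 0 0 0 0'
python3 -m jog '0 -28.6 -28.7 0 0 0 0;0 -28.6 -28.7 0 0 0 0;0 -28.6 -28.7 0 0 0 0;0 -28.6 -28.7 0 0 0 0;0 -28.6 -28.7 0 0 0 0'
python3 -c "
from h import *
delta([470,30,231],2.78)
cv2.imwrite('pics/w1.png',optics.grab_frame('wrist')[:,:,::-1])"
```

```text
clock: 0.57
eef_pos: [302.3, 400.3, 228.3]
tcp_rot: [3.141, -0.002, 2.79]
contact_force: [1.3, 0.7, 0.3]
opening: 1.001
clock: 0.98
eef_pos: [387.1, 209.8, 227.7]
tcp_rot: [3.141, -0.001, 2.793]
contact_force: [0.5, 0.5, -0.3]
opening: 0.998
clock: 1.4
eef_pos: [472.3, 19.4, 228.1]
tcp_rot: [3.14, 0.0, 2.794]
contact_force: [1.1, 0.5, -0.3]
opening: 1.0
t 1.4 pos [472.3  19.4 228.1] rot [3.14  0.    2.794] F [ 1.1  0.5 -0.3] open 1.0 q [ 0.04  0.12  1.95  0.    1.07 -1.19]
tool shift [ 5.8  9.1 -2.9]
rotvec deg [0.1 0.  0.8]
```

View pics/w1.png

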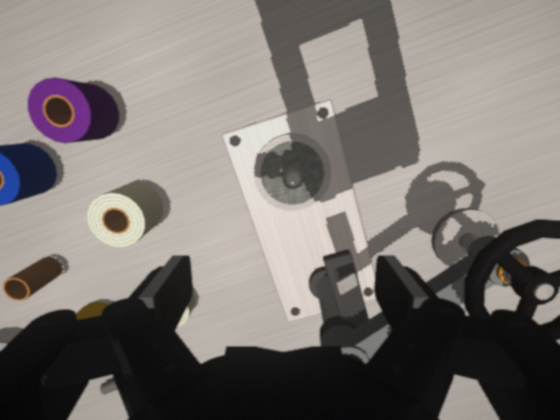

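```bash
python3 - <<'E'
import cv2
t=cv2.imread('pics/w1.png')
a=cv2.resize(t[120:220,240:350],None,fx=5,fy=5,interpolation=cv2.INTER_CUBIC)
cv2.imwrite('pics/w1z.png',cv2.convertScaleAbs(a,alpha=2))
E
```

```text
(no output)
```

View pics/w1z.png

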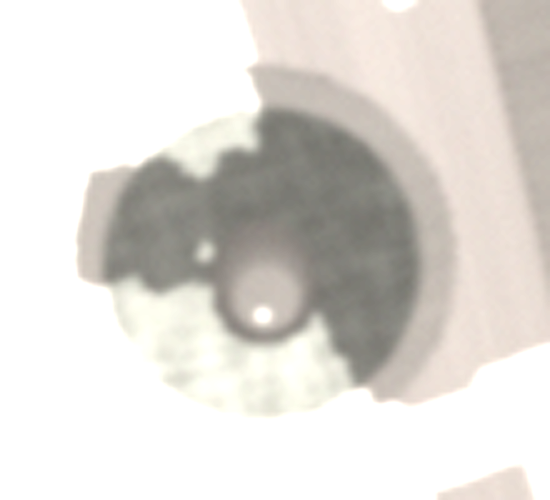

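```bash
python3 - <<'E'
from h import *
for z in (59,62,65): print('tip',z,onz('wrist',(292.8,178),z).round(1))
for z in (24,27,30): print('seat',z,onz('wrist',(292,172.1),z).round(1))
t=cv2.imread('pics/w1.png');h=cv2.cvtColor(t,cv2.COLOR_BGR2HSV)
m=((h[...,2]>190)).astype(np.uint8); m[:,:80]=0;m[:,160:]=0;m[:180]=0;m[260:]=0
print(h[235,105],h[200,170])
m=((h[...,1]>15)&(h[...,1]<90)&(h[...,2]>170)).astype(np.uint8)
m[:,:80]=0;m[:,175:]=0;m[:180]=0;m[260:]=0
print('bore', onz('wrist',(115.5,220.5),56).round(1))
a=cv2.resize(t[170:260,70:180],None,fx=5,fy=5,interpolation=cv2.INTER_CUBIC);cv2.imwrite('pics/w1r.png',a)
o1,d1=ray('top',((404.5)/3.6-.5+80,331.5/3.6-.5+130))
print('tri tip',tri(('wrist',(292.8,178)),('top',(404.5/3.6-.5+80,331.5/3.6-.5+130))))
E
```

```text
tip 59 [470.3  25.2  59. ]
tip 62 [469.7  25.3  62. ]
tip 65 [469.1  25.5  65. ]
seat 24 [470.3  25.3  24. ]
seat 27 [469.8  25.4  27. ]
seat 30 [469.3  25.5  30. ]
[ 29  25 223] [ 15  22 159]
bore [ 449.2 -170.3   56. ]
tri tip [466.11730843  26.790137    85.1263745 ]
```

View pics/w1r.png

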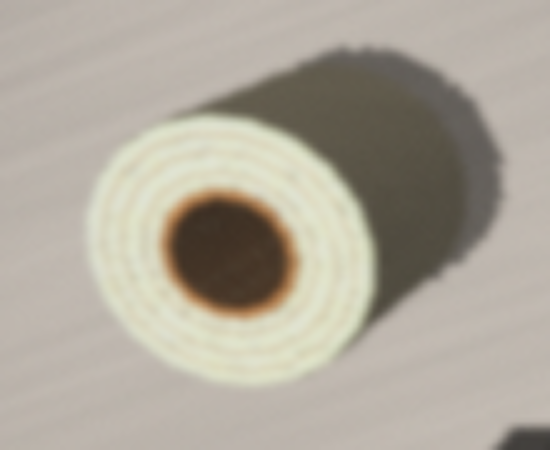

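```bash
python3 -c "
from h import *
delta([446,-163,120],3.1416)"
```

```text
t 1.45 pos [475.4  13.8 228.4] rot [-3.141  0.004  2.792] F [ 2.9 -3.5  0. ] open 1.001 q [ 0.03  0.12  1.95 -0.    1.07 -1.19]
tool shift [ -32.5 -176.   108.7]
rotvec deg [ -0.1   0.2 -20. ]
```

```bash

python3 -m jog '0 -5.4 -29.3 18 0 0 0;0 -5.4 -29.3 18 0 0 0;0 -5.4 -29.3 18 0 0 0;0 -5.4 -29.3 18 0 0 0;0 -5.4 -29.3 18 0 0 0'
python3 -m jog '0 -5.4 -20 10 0 0 0;0 0 0 0 0 0 -6.7;0 0 0 0 0 0 -6.7;0 0 0 0 0 0 -6.7;0 0 0 0 0 0 0'
python3 -c "
from h import *
delta([446,-163.8,120],3.1416)
cv2.imwrite('pics/w2.png',optics.grab_frame('wrist')[:,:,::-1])"
```

```text
clock: 1.87
eef_pos: [455.5, -139.7, 139.4]
tcp_rot: [3.139, 0.014, 2.79]
contact_force: [-0.1, -0.6, 0.8]
opening: 1.0
clock: 2.28
eef_pos: [448.7, -166.5, 123.5]
tcp_rot: [-3.141, 0.006, -3.135]
contact_force: [0.0, 0.5, 0.3]
opening: 0.998
t 2.28 pos [ 448.7 -166.5  123.5] rot [-3.141  0.006 -3.135] F [0.  0.5 0.3] open 0.998 q [-0.36  0.27  2.04  0.    0.83 -1.94]
tool shift [2.7 2.8 3.5]
rotvec deg [-0.   0.3  0.4]
```

View pics/w2.png

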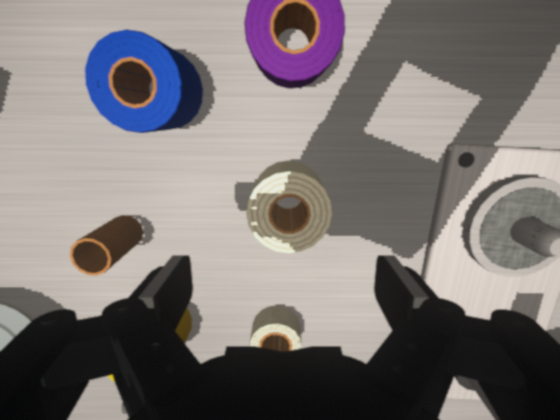

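```bash
python3 -c "
from h import *
print(onz('wrist',(290,212),56).round(1))
delta([446,-163.8,20],3.1416)"
```

```text
[ 444.6 -162.5   56. ]
t 2.33 pos [ 448.7 -166.5  123.5] rot [-3.141  0.006 -3.142] F [ 0.7 -0.2  0.1] open 0.999 q [-0.36  0.27  2.04  0.    0.83 -1.93]
tool shift [  3.3   2.7 103.5]
rotvec deg [-0.   0.3  0. ]
```

```bash

python3 -m jog '0 3.2 3.3 25 0 0.3 0;0 0 0 28 0 0 0;0 0 0 28 0 0 0;0 0 0 22 0 0 0;0 0 0 5 0 0 0' 40
python3 -c "
from h import *
delta([445.5,-163.2,14],3.1416)"
```

```text
clock: 2.75
eef_pos: [450.1, -163.7, 15.4]
tcp_rot: [-3.138, 0.01, 3.119]
contact_force: [-1.3, 0.3, 0.5]
opening: 0.997
t 2.75 pos [ 450.1 -163.7   15.4] rot [-3.138  0.01   3.119] F [-1.3  0.3  0.5] open 0.997 q [-0.35  0.46  2.1  -0.    0.57 -1.9 ]
tool shift [4.7 0.4 1.3]
rotvec deg [-0.2  0.6 -1.3]
```

```bash

python3 -m jog '0 4.6 0.4 1 0 0.6 -1.3;0 0 0 0 0 0 0;255 0 0 0 0 0 0;255 0 0 0 0 0 0;255 0 0 0 0 0 0' 40
python3 -m jog '255 0 0 0 0 0 0;255 0 0 0 0 0 0;255 0 0 0 0 0 0'
python3 -c "
from h import *
delta([445.5,-163.2,14],3.1416)
cv2.imwrite('pics/w3.png',optics.grab_frame('wrist')[:,:,::-1])"
```

```text
clock: 3.17
eef_pos: [445.8, -162.7, 16.4]
tcp_rot: [-3.138, -0.001, 3.138]
contact_force: [-0.6, -0.1, -1.3]
opening: 0.727
clock: 3.42
eef_pos: [447.4, -163.3, 18.5]
tcp_rot: [-3.136, 0.003, 3.137]
contact_force: [1.1, 0.0, -0.9]
opening: 0.727
t 3.42 pos [ 447.4 -163.3   18.5] rot [-3.136e+00  3.000e-03  3.137e+00] F [ 1.1  0.  -0.9] open 0.727 q [-0.35  0.45  2.1  -0.01  0.58 -1.91]
tool shift [1.9 0.1 4.5]
rotvec deg [-0.3  0.1 -0.3]
```

View pics/w3.png

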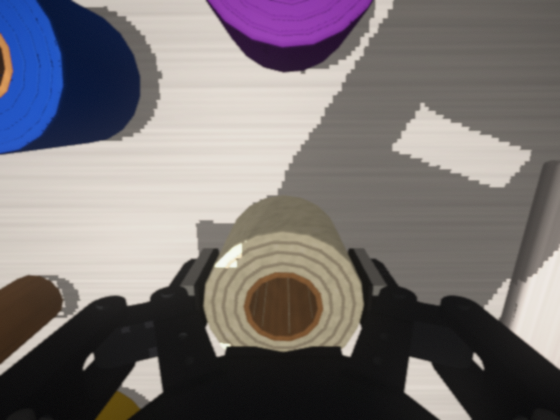

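```bash

python3 -c "
from h import *
print(onz('wrist',(283.5,306),56))"
python3 -m jog '255 0 0 -20 0 0 0;255 0 0 -30 0 0 0;255 0 0 -30 0 0 0;255 0 0 -15 0 0 0;255 0 0 0 0 0 0' 60
python3 -c "
from h import *
delta([445.5,-163.2,14],3.1416)
cv2.imwrite('pics/w4.png',optics.grab_frame('wrist')[:,:,::-1])
print(r.sense()['eef_pos'])
print(optics.camera_info('wrist')['world_from_camera'][:3,3])
"
```

```text
[ 449.11646423 -163.81013057   56.        ]
clock: 3.88
eef_pos: [445.7, -162.3, 116.0]
tcp_rot: [-3.138, -0.002, 3.136]
contact_force: [0.0, 0.0, -1.3]
opening: 0.715
t 3.88 pos [ 445.7 -162.3  116. ] rot [-3.138e+00 -2.000e-03  3.136e+00] F [ 0.   0.  -1.3] open 0.715 q [-0.35  0.28  2.05 -0.01  0.81 -1.91]
tool shift [ -0.   -0.5 102. ]
rotvec deg [-0.2 -0.1 -0.3]
[ 445.38562882 -162.21189473  114.94731961]
[ 376.80613456 -162.14268792  257.7284706 ]
```

View pics/w4.png

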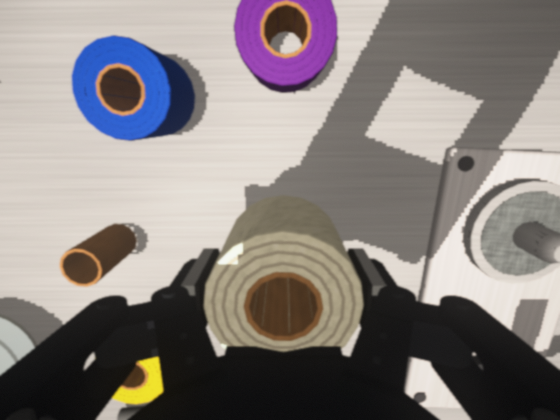

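```bash

python3 -m jog '255 -4 34 0 0 0 0;255 -4 36 0 0 0 0;255 -4 36 0 0 0 0;255 -4 36 0 0 0 0;255 -4 34 0 0 0 0'
python3 -m jog '255 0 18 0 0 0 0;255 0 0 0 0 0 0'
python3 -c "
from h import *
delta([465.3,31.8,115],3.1416)
"
```

```text
clock: 4.35
eef_pos: [465.4, 13.6, 109.2]
tcp_rot: [-3.136, -0.004, 3.125]
contact_force: [1.0, -0.9, -1.2]
opening: 0.721
clock: 4.52
eef_pos: [464.7, 37.3, 106.1]
tcp_rot: [-3.137, -0.007, 3.128]
contact_force: [-0.3, -0.1, -1.8]
opening: 0.72
t 4.52 pos [464.7  37.3 106.1] rot [-3.137 -0.007  3.128] F [-0.3 -0.1 -1.8] open 0.72 q [ 0.08  0.29  2.07 -0.01  0.79 -1.47]
tool shift [-0.6 -5.5 -8.9]
rotvec deg [-0.3 -0.4 -0.8]
```

```bash

python3 -m jog '255 -0.6 -5 0 0 0 -0.8;255 0 0 0 0 0 0;255 0 0 0 0 0 0'
python3 -c "
from h import *
cv2.imwrite('pics/w5.png',optics.grab_frame('wrist')[:,:,::-1])
cv2.imwrite('pics/s5.png',cv2.resize(optics.grab_frame('side')[110:280,130:350],None,fx=3.5,fy=3.5)[:,:,::-1])
t=optics.grab_frame('top')
cv2.imwrite('pics/t5.png',cv2.resize(t[130:260,80:300],None,fx=3.6,fy=3.6)[:,:,::-1])
delta([465.3,31.8,115],3.1416)
"
```

```text
clock: 4.77
eef_pos: [463.1, 32.1, 102.8]
tcp_rot: [-3.136, -0.012, -3.136]
contact_force: [0.1, -0.3, -0.5]
opening: 0.719
t 4.92 pos [463.5  31.9 103.3] rot [-3.136 -0.011 -3.137] F [-0.6 -0.1 -1.3] open 0.722 q [ 0.07  0.29  2.07 -0.01  0.79 -1.5 ]
tool shift [ -1.7  -0.2 -11.7]
rotvec deg [-0.3 -0.6  0.3]
```

View pics/w5.png

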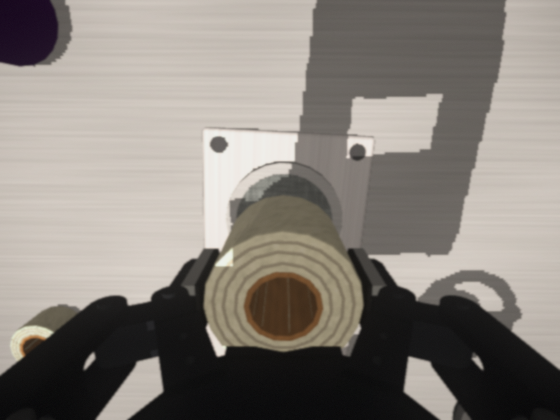

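View pics/s5.png

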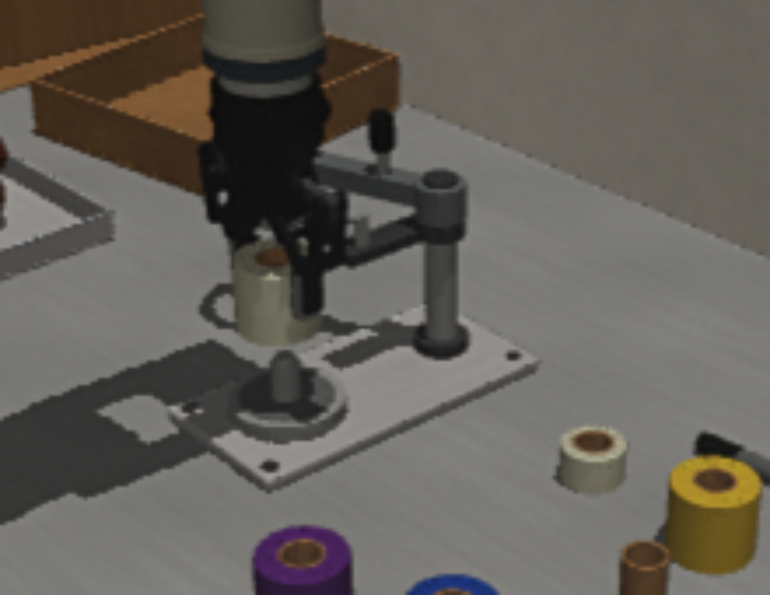

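```bash

python3 -c "
from h import *
z=lambda p:(np.array(p)-[130,110]+.5)*3.5-.5
for P in [(467,31.3,62),(467,31.3,60),(467,31.3,27),(465.2,31.4,140),(467,31.3,140),(465.2,31.4,84),(467,31.3,84)]: print(P,z(proj('side',P)).round(1))
"
```

```text
(467, 31.3, 62) [284.  352.7]
(467, 31.3, 60) [284.1 355.1]
(467, 31.3, 27) [286.3 393.4]
(465.2, 31.4, 140) [276.4 258.9]
(467, 31.3, 140) [278.5 258.2]
(465.2, 31.4, 84) [280.4 327.4]
(467, 31.3, 84) [282.5 326.6]
```

View pics/t5.png

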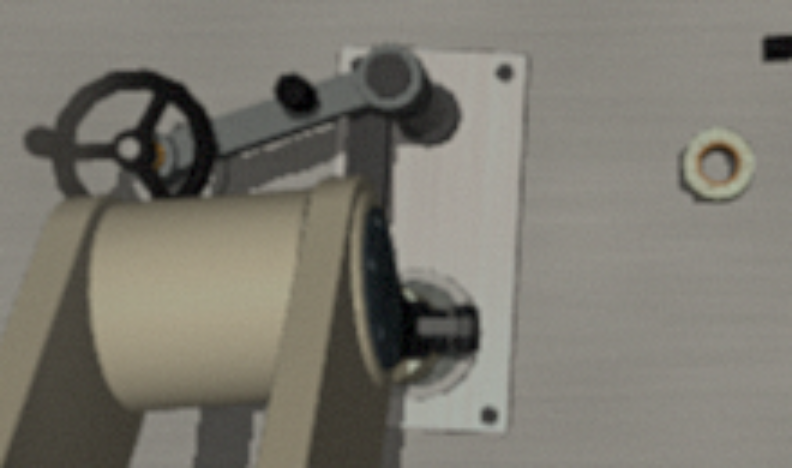

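```bash

python3 -c "
from h import *
for a in [(229,210),(341,212),(284,161)]: print(onz('wrist',a,24).round(1))
"
python3 -c "
import cv2
t=cv2.imread('pics/w5.png')
cv2.imwrite('pics/w5z.png',cv2.resize(t[110:270,190:390],None,fx=4,fy=3.75,interpolation=cv2.INTER_CUBIC))"
```

```text
[460.5 -10.1  24. ]
[461.5  74.2  24. ]
[423.5  31.1  24. ]
```

View pics/w5z.png

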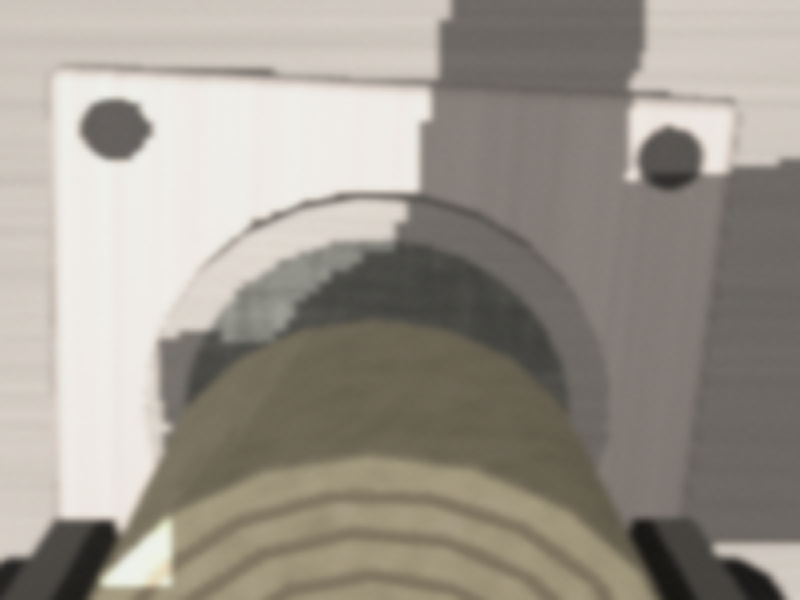

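```bash

python3 -c "
from h import *
print(onz('wrist',(283.5,306),141).round(1)); print(onz('wrist',(283.5,306),138).round(1))
# edges
for x in (204,362): print(onz('wrist',(x,300),141).round(1))
for x,y in ((282,346),): print(onz('wrist',(190+375/4,110+458/3.75),141).round(1), onz('wrist',(190+375/4,110+322/3.75),85).round(1))
"
```

```text
[465.6  31.4 141. ]
[467.5  31.4 138. ]
[463.2   0.5 141. ]
[462.7  61.8 141. ]
[435.   31.4 141. ] [434.8  31.2  85. ]
```

```bash

python3 -m jog '255 -1.6 0.5 8 0 -0.6 0;255 0 0 8 0 0 0;255 0 0 6 0 0 0;255 0 0 0 0 0 0'
python3 -c "
from h import *
delta([465,32.4,115],3.1416)
"
```

```text
clock: 5.25
eef_pos: [465.8, 30.0, 80.7]
tcp_rot: [-3.136, 0.001, -3.141]
contact_force: [-0.5, 0.4, -1.2]
opening: 0.719
t 5.25 pos [465.8  30.   80.7] rot [-3.136e+00  1.000e-03 -3.141e+00] F [-0.5  0.4 -1.2] open 0.719 q [ 0.07  0.33  2.09 -0.01  0.72 -1.5 ]
tool shift [  0.8   2.2 -34.3]
rotvec deg [-0.3  0.1  0. ]
```

```bash

python3 -m jog '255 0.6 2 0 -0.3 0 0;255 0 0 6 0 0 0;255 0 0 6 0 0 0;255 0 0 0 0 0 0'
python3 -c "
from h import *
delta([465,32.4,65],3.1416)
"
```

```text
clock: 5.58
eef_pos: [465.4, 31.8, 67.8]
tcp_rot: [3.141, 0.001, 3.141]
contact_force: [0.2, 1.2, -1.2]
opening: 0.718
t 5.58 pos [465.4  31.8  67.8] rot [3.141e+00 1.000e-03 3.141e+00] F [ 0.2  1.2 -1.2] open 0.718 q [ 0.06  0.35  2.1   0.    0.69 -1.51]
tool shift [0.4 0.6 2.8]
rotvec deg [ 0.   0.1 -0. ]
```

Bottom is at ~49 mm, already past the taper with no force.

```bash

python3 -m jog '255 0 0 6 0 0 0;255 0 0 6 0 0 0;255 0 0 4 0 0 0;255 0 0 0 0 0 0'
python3 -m jog '255 0 0 2 0 0 0;255 0 0 2 0 0 0'
python3 -m jog '255 0 0 2 0 0 0;255 0 0 2 0 0 0'
python3 -c "
from h import *
delta([465,32.4,45],3.1416)
"
```

```text
clock: 5.92
eef_pos: [465.5, 31.9, 49.9]
tcp_rot: [3.141, 0.001, 3.141]
contact_force: [0.8, 0.6, -1.9]
opening: 0.721
clock: 6.08
eef_pos: [465.6, 32.0, 45.5]
tcp_rot: [3.141, 0.001, 3.141]
contact_force: [1.1, 0.1, -0.9]
opening: 0.725
clock: 6.25
eef_pos: [466.0, 32.1, 41.8]
tcp_rot: [3.141, 0.002, 3.141]
contact_force: [-14.7, 1.9, 58.0]
opening: 0.716
t 6.25 pos [466.   32.1  41.8] rot [3.141e+00 2.000e-03 3.141e+00] F [-14.7   1.9  58. ] open 0.716 q [ 0.07  0.4   2.11  0.    0.63 -1.51]
tool shift [ 1.   0.3 -3.2]
rotvec deg [ 0.   0.1 -0. ]
```

```bash

python3 -m jog '255 0 0 -1 0 0 0;0 0 0 0 0 0 0;0 0 0 0 0 0 0;0 0 0 0 0 0 0;0 0 0 0 0 0 0'
python3 -m jog '0 0 0 0 0 0 0;0 0 0 0 0 0 0'
python3 -c "
from h import *
delta([465,32.4,45],3.1416)
cv2.imwrite('pics/w6.png',optics.grab_frame('wrist')[:,:,::-1])
"
```

```text
clock: 6.67
eef_pos: [466.8, 32.2, 43.5]
tcp_rot: [3.141, 0.003, 3.142]
contact_force: [0.3, -0.1, -0.2]
opening: 1.003
clock: 6.83
eef_pos: [466.8, 32.2, 43.4]
tcp_rot: [3.141, 0.003, 3.142]
contact_force: [0.0, 0.6, -1.3]
opening: 0.996
t 6.83 pos [466.8  32.2  43.4] rot [3.141e+00 3.000e-03 3.142e+00] F [ 0.   0.6 -1.3] open 0.996 q [ 0.07  0.4   2.11  0.    0.63 -1.51]
tool shift [ 1.8  0.2 -1.6]
rotvec deg [ 0.   0.2 -0. ]
```

View pics/w6.png

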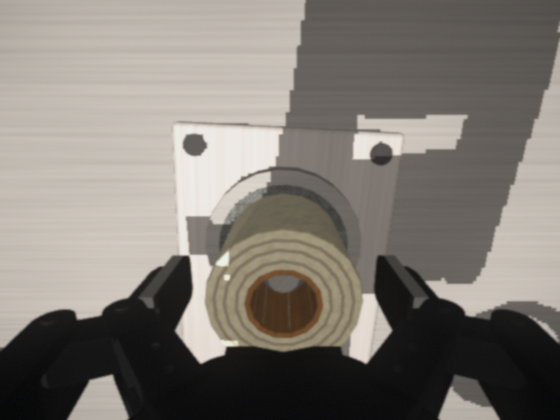

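```bash

python3 -m jog '0 0 0 -25 0 0 0;0 0 0 -35 0 0 0;0 0 0 -38 0 0 0;0 0 0 -38 0 0 0;0 0 0 -38 0 0 0'
python3 -m jog '0 0 0 -38 0 0 7;0 0 0 -30 0 0 7;0 0 0 0 0 0 7;0 0 0 0 0 0 7;0 0 0 0 0 0 7'
python3 -m jog '0 0 0 0 0 0 7;0 0 0 0 0 0 7;0 0 0 0 0 0 7;0 0 0 0 0 0 7;0 0 0 0 0 0 7'
python3 -c "
from h import *
delta([600,70,275],1.885)
"
```

```text
clock: 7.3
eef_pos: [460.1, 31.6, 215.6]
tcp_rot: [-3.141, -0.015, 3.141]
contact_force: [0.9, -0.3, -0.8]
opening: 1.001
clock: 7.72
eef_pos: [464.5, 31.9, 298.1]
tcp_rot: [3.14, 0.001, 2.518]
contact_force: [0.3, -0.2, -0.3]
opening: 1.0
clock: 8.13
eef_pos: [464.1, 31.8, 298.9]
tcp_rot: [3.138, 0.0, 1.893]
contact_force: [-0.5, 0.1, 0.1]
opening: 0.998
t 8.13 pos [464.1  31.8 298.9] rot [3.138 0.    1.893] F [-0.5  0.1  0.1] open 0.998 q [ 0.06  0.03  1.88  0.    1.23 -0.26]
tool shift [ -6.8 140.9  24.4]
rotvec deg [0.2 0.  0.5]
```

```bash

python3 -m jog '0 0 34 2 0 0 0;0 -2 36 2 0 0 0;0 -2 36 2 0 0 0;0 -2 28 2 0 0 0;0 0 0 0 0 0 0'
python3 -m jog '0 0 0 0 0 0 0'
python3 -c "
from h import *
cv2.imwrite('pics/w7.png',optics.grab_frame('wrist')[:,:,::-1])
cv2.imwrite('pics/t7.png',cv2.resize(optics.grab_frame('top')[130:260,80:300],None,fx=3.6,fy=3.6,interpolation=cv2.INTER_CUBIC)[:,:,::-1])
delta([600,70,275],1.885)
"
```

```text
clock: 8.55
eef_pos: [596.1, 68.7, 290.5]
tcp_rot: [3.138, 0.0, 1.883]
contact_force: [-0.5, -0.5, -0.5]
opening: 0.995
clock: 8.63
eef_pos: [596.4, 69.0, 289.5]
tcp_rot: [3.14, 0.0, 1.883]
contact_force: [-0.1, 0.1, 1.1]
opening: 1.001
t 8.73 pos [595.4  68.6 289.8] rot [3.14  0.    1.883] F [ 0.1  0.4 -0.6] open 0.998 q [ 0.11  0.26  1.63  0.    1.25 -0.2 ]
tool shift [-0.1  4.8 14.8]
rotvec deg [ 0.1  0.  -0.1]
```

View pics/w7.png

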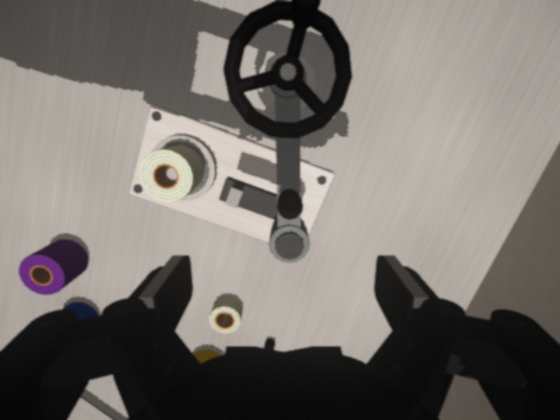

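View pics/t7.png

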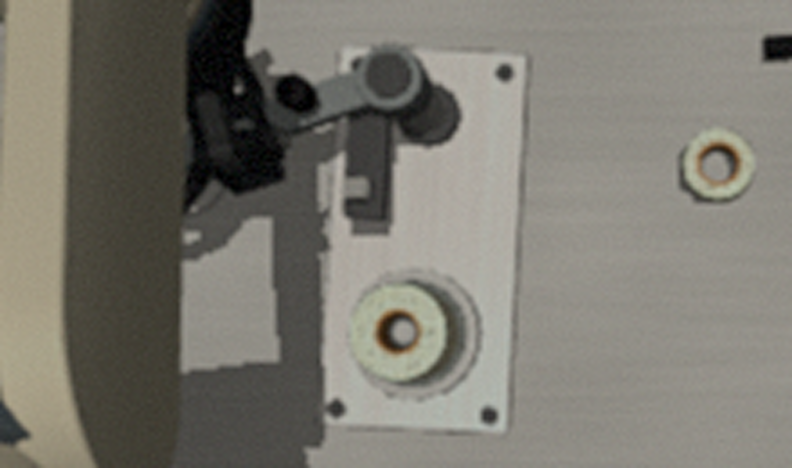

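```bash

python3 -c "
from h import *
for n,p,z in [('knob',(289,202),202),('col',(289,243),163),('hub',(288,72),184),('rollc',(165,175),81),('handle',(303,-2),230)]: print(n,onz('wrist',p,z).round(1))
z=lambda x,y:np.array([(x+.5)/3.6-.5+80,(y+.5)/3.6-.5+130])
print('knob top',onz('top',z(294,91),202))
"
```

```text
knob [598.3  75.5 202. ]
col [614.8  27.6 163. ]
hub [568.1 166.3 184. ]
rollc [464.6  31.7  81. ]
handle [565.2 200.2 230. ]
knob top [599.69232055  69.20020388 202.        ]
```

```bash

python3 -m jog '0 0.3 5.4 20 0 0 0;0 0 0 30 0 0 0;0 0 0 30 0 0 0;0 0 0 20 0 0 0;0 0 0 0 0 0 0' 30
python3 -c "
from h import *
delta([600.5,70.5,171],1.885)
cv2.imwrite('pics/w8.png',optics.grab_frame('wrist')[:,:,::-1])
"
```

```text
clock: 9.15
eef_pos: [596.9, 69.1, 191.1]
tcp_rot: [3.135, 0.001, 1.882]
contact_force: [-0.5, -0.7, 0.1]
opening: 1.002
t 9.15 pos [596.9  69.1 191.1] rot [3.135e+00 1.000e-03 1.882e+00] F [-0.5 -0.7  0.1] open 1.002 q [ 0.11  0.35  1.73 -0.    1.05 -0.2 ]
tool shift [ 0.2  3.7 20.1]
rotvec deg [ 0.4  0.1 -0.2]
```

View pics/w8.png

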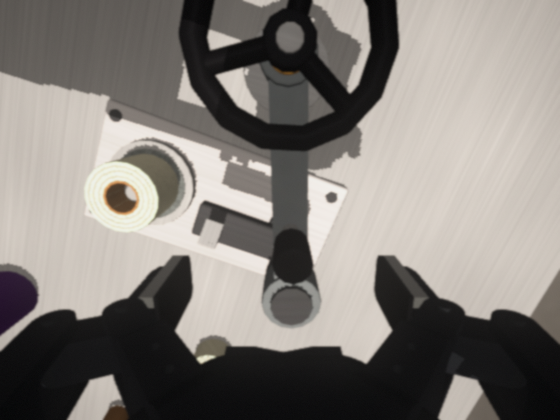

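```bash

python3 -c "
from h import *
print(onz('wrist',(293,258),202).round(1))
"
python3 -m jog '0 0 3 15 0 0 0;0 0 0.5 5 0.4 0 0;0 0 0 0 0 0 0'
python3 -c "
from h import *
delta([600.5,70.5,171],1.885)
cv2.imwrite('pics/w8b.png',optics.grab_frame('wrist')[:,:,::-1])
"
```

```text
[600.8  75.  202. ]
clock: 9.45
eef_pos: [601.5, 69.8, 177.7]
tcp_rot: [3.136, 0.003, 1.881]
contact_force: [-0.2, 0.1, -0.2]
opening: 1.002
t 9.45 pos [601.5  69.8 177.7] rot [3.136e+00 3.000e-03 1.881e+00] F [-0.2  0.1 -0.2] open 1.002 q [ 0.11  0.38  1.73 -0.    1.03 -0.2 ]
tool shift [ 0.9 -0.8  6.7]
rotvec deg [ 0.3  0.2 -0.2]
```

View pics/w8b.png

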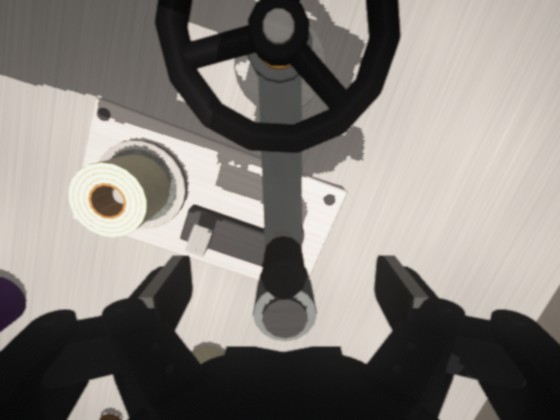

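```bash

python3 -c "
from h import *
p=r.sense()['eef_pos']
for z in (202,195): print(proj('wrist',[p[0],p[1],z]),proj('wrist',[p[0]-.307*10,p[1]+.952*10,z]))
i=optics.camera_info('wrist')['world_from_camera'];print(i[:3,3])
"
python3 -c "
import cv2
t=cv2.imread('pics/w8b.png')
cv2.imwrite('pics/w8z.png',cv2.convertScaleAbs(cv2.resize(t[220:350,220:350],None,fx=4.5,fy=4.5,interpolation=cv2.INTER_CUBIC),alpha=2.5,beta=10))"
```

```text
[282.95310869 282.92584364] [282.91942321 261.82290792]
[282.88230648 274.92902172] [282.84884438 254.70110101]
[580.01396901 135.23342944 320.53657805]
```

View pics/w8z.png

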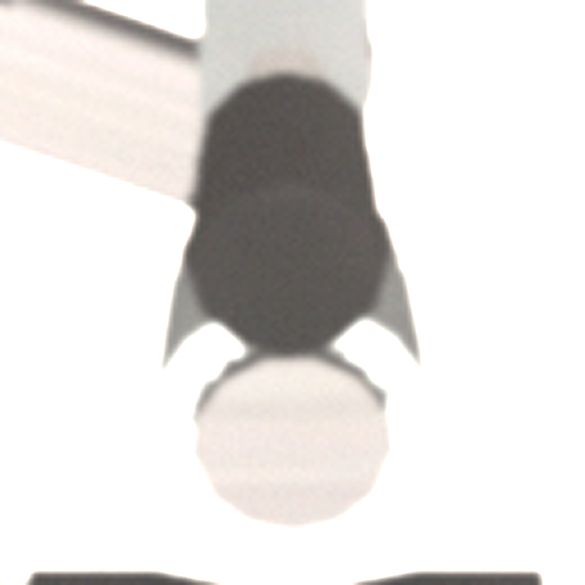

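```bash

python3 -m jog '0 2 0 7 0 0 0;150 0 0 1 0 0 0;255 0 0 0 0 0 0;255 0 0 0 0 0 0;255 0 0 0 0 0 0' 30
python3 -m jog '255 0 0 0 0 0 0;255 0 0 0 0 0 0;255 0 0 0 0 0 0'
python3 -c "
from h import *
delta([600.5,70.5,171],1.885)
"
```

```text
clock: 9.92
eef_pos: [602.6, 72.1, 174.0]
tcp_rot: [3.13, 0.004, 1.881]
contact_force: [1.3, 0.6, -0.3]
opening: 0.455
clock: 10.17
eef_pos: [601.9, 72.0, 174.5]
tcp_rot: [3.132, 0.004, 1.881]
contact_force: [2.3, 0.9, -2.2]
opening: 0.222
t 10.17 pos [601.9  72.  174.5] rot [3.132 0.004 1.881] F [ 2.3  0.9 -2.2] open 0.222 q [ 0.12  0.38  1.74 -0.    1.02 -0.19]
tool shift [-1.  -1.8  3.5]
rotvec deg [ 0.6  0.2 -0.2]
```

```bash
cat >> h.py <<'E'
C=np.array([616.7,21.6])
def arm():
    s=r.sense();v=s['eef_pos'][:2]-C;th=np.degrees(np.arctan2(v[1],v[0]));yaw=np.degrees(s['tcp_rot'][2])%360
    rr=np.array([np.cos(np.radians(th)),np.sin(np.radians(th))]);F=s['contact_force'][:2]
    print('t',round(s['clock'],2),'r',round(np.hypot(*v),1),'ang',round(th,1),'yaw',round(yaw,1),'z',round(s['eef_pos'][2],1),'Frad',round(F@rr,1),'Ftan',round(F@np.array([-rr[1],rr[0]]),1),s['contact_force'].round(1),'open',round(s['opening'],3))
E
python3 -m jog '255 -0.2 -4.4 0 0 0 -5;255 -0.2 -4.4 0 0 0 -5;255 -0.2 -4.4 0 0 0 -5'
python3 -c "
from h import *
arm()"
```

```text
clock: 10.42
eef_pos: [591.3, 66.9, 174.4]
tcp_rot: [3.13, 0.006, 2.148]
contact_force: [-1.0, 0.2, 2.0]
opening: 0.223
t 10.42 r 51.9 ang 119.3 yaw 123.1 z 174.4 Frad 0.7 Ftan 0.8 [-1.   0.2  2. ] open 0.223
```

```bash

python3 -m jog '255 -0.2 -4.4 0 0 0 -5;255 -0.2 -4.4 0 0 0 -5'
python3 -c "
from h import *
arm()
cv2.imwrite('pics/w9.png',optics.grab_frame('wrist')[:,:,::-1]);arm()"
```

```text
clock: 10.58
eef_pos: [584.0, 61.4, 174.5]
tcp_rot: [3.132, 0.008, 2.331]
contact_force: [0.2, -0.2, 0.4]
opening: 0.22
t 10.58 r 51.5 ang 129.4 yaw 133.6 z 174.5 Frad -0.3 Ftan 0.0 [ 0.2 -0.2  0.4] open 0.22
t 10.63 r 51.5 ang 130.9 yaw 134.0 z 174.4 Frad 0.2 Ftan 2.1 [-1.7 -1.3  3.8] open 0.221
```

View pics/w9.png

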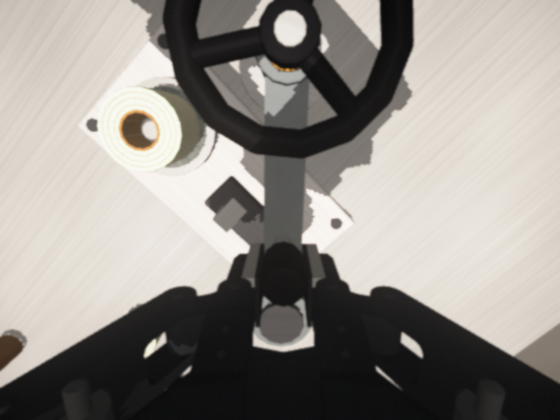

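```bash

python3 -m jog '255 -0.2 -4.4 0 0 0 -5;255 -0.2 -4.4 0 0 0 -5;255 -0.2 -4.4 0 0 0 -5;255 -0.2 -4.4 0 0 0 -5'
python3 -c "
from h import *
arm()"
python3 -m jog '255 -0.2 -4.4 0 0 0 -5;255 -0.2 -4.4 0 0 0 -5'
python3 -c "
from h import *
arm()"
```

```text
clock: 10.97
eef_pos: [573.3, 47.6, 174.5]
tcp_rot: [3.133, 0.01, 2.695]
contact_force: [-0.9, 0.2, 0.8]
opening: 0.224
t 10.97 r 50.6 ang 149.1 yaw 154.4 z 174.5 Frad 0.9 Ftan 0.3 [-0.9  0.2  0.8] open 0.224
clock: 11.13
eef_pos: [570.5, 40.1, 174.4]
tcp_rot: [3.133, 0.012, 2.875]
contact_force: [-1.1, 1.8, 2.2]
opening: 0.225
t 11.13 r 49.8 ang 158.1 yaw 164.7 z 174.4 Frad 1.7 Ftan -1.3 [-1.1  1.8  2.2] open 0.225
```

```bash

python3 -m jog '255 -0.2 -4 0 0 0 -3;255 -0.2 -4 0 0 0 -3'
python3 -c "
from h import *
arm()"
python3 -m jog '255 -0.2 -2.5 0 0 0 -2;255 -0.2 -2.5 0 0 0 -2'
python3 -c "
from h import *
arm()"
```

```text
clock: 11.3
eef_pos: [568.8, 33.8, 174.4]
tcp_rot: [3.131, 0.012, 2.985]
contact_force: [-0.2, 10.2, -0.9]
opening: 0.229
t 11.3 r 49.4 ang 165.7 yaw 171.0 z 174.4 Frad 2.7 Ftan -9.8 [-0.2 10.2 -0.9] open 0.229
clock: 11.47
eef_pos: [568.4, 30.7, 174.5]
tcp_rot: [3.129, 0.013, 3.057]
contact_force: [-0.6, 5.9, 1.5]
opening: 0.216
t 11.47 r 49.2 ang 169.4 yaw 175.2 z 174.5 Frad 1.7 Ftan -5.7 [-0.6  5.9  1.5] open 0.216
```

```bash

python3 -m jog '255 0 -2.5 0 0 0 -1;255 0 -2 0 0 0 0'
python3 -c "
from h import *
arm()"
python3 -m jog '255 0 -2 0 0 0 0'
python3 -c "
from h import *
arm()"
```

```text
clock: 11.63
eef_pos: [568.2, 28.7, 174.5]
tcp_rot: [3.124, 0.013, 3.076]
contact_force: [0.2, 11.9, -0.6]
opening: 0.223
t 11.63 r 49.0 ang 171.7 yaw 176.2 z 174.5 Frad 1.5 Ftan -11.8 [ 0.2 11.9 -0.6] open 0.223
clock: 11.72
eef_pos: [568.2, 28.6, 174.5]
tcp_rot: [3.121, 0.013, 3.075]
contact_force: [-1.0, 13.1, 0.5]
opening: 0.223
t 11.72 r 49.0 ang 171.8 yaw 176.2 z 174.5 Frad 2.8 Ftan -12.8 [-1.  13.1  0.5] open 0.223
```

```bash

python3 -m jog '255 0 -4 0 0 0 0;255 0 -4 0 0 0 0'
python3 -c "
from h import *
arm()
cv2.imwrite('pics/w10.png',optics.grab_frame('wrist')[:,:,::-1])
cv2.imwrite('pics/s10.png',cv2.resize(optics.grab_frame('side')[110:280,130:350],None,fx=3.5,fy=3.5)[:,:,::-1])"
```

```text
clock: 11.88
eef_pos: [567.7, 27.2, 174.4]
tcp_rot: [3.11, 0.012, 3.072]
contact_force: [1.7, 30.3, -2.1]
opening: 0.225
t 11.88 r 49.3 ang 173.5 yaw 176.0 z 174.4 Frad 1.7 Ftan -30.3 [ 1.7 30.3 -2.1] open 0.225
```

View pics/w10.png

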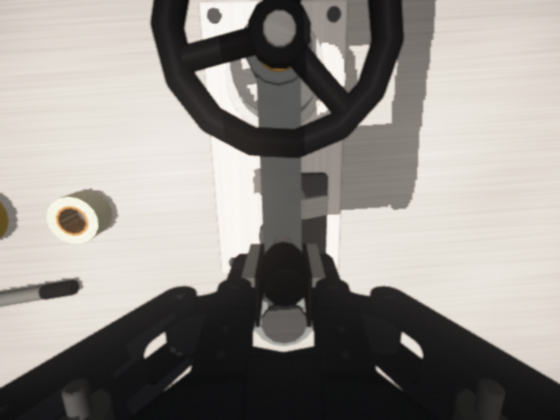

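View pics/s10.png

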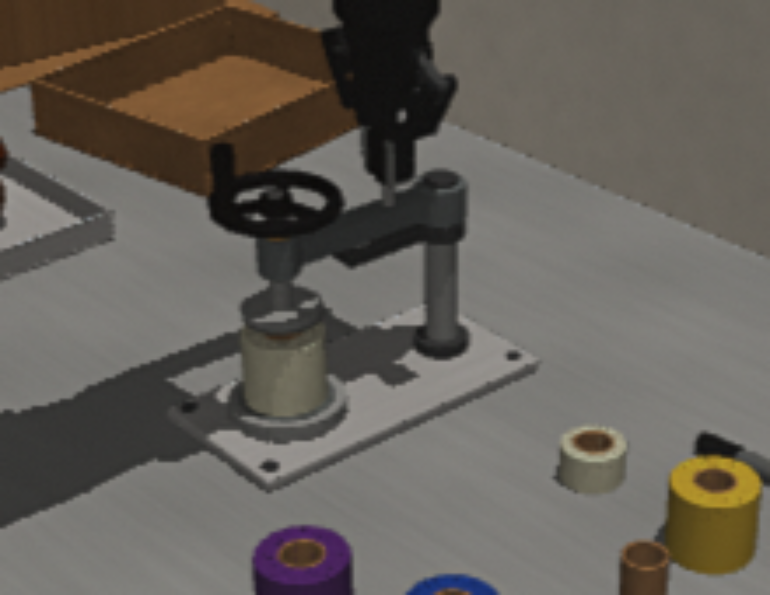

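```bash

python3 -m jog '255 0 1.5 0 0 0 0;0 0 0 0 0 0 0;0 0 0 0 0 0 0;0 0 0 0 0 0 0;0 0 0 -10 0 0 0'
python3 -c "
from h import *
arm()"
python3 -m jog '0 0 0 -25 0 0 0;0 0 0 -35 0 0 0;0 0 0 -35 0 0 0;0 0 0 -25 0 0 0;0 0 0 0 0 0 0'
python3 -m jog '0 0 0 0 0 0 0'
python3 -c "
from h import *
arm()
cv2.imwrite('pics/w11.png',optics.grab_frame('wrist')[:,:,::-1])
cv2.imwrite('pics/t11.png',cv2.resize(optics.grab_frame('top')[130:260,80:300],None,fx=3.6,fy=3.6,interpolation=cv2.INTER_CUBIC)[:,:,::-1])
s=r.sense();print(s['eef_pos'],s['tcp_rot'])"
```

```text
clock: 12.4
eef_pos: [567.1, 28.5, 183.1]
tcp_rot: [3.112, 0.01, 3.071]
contact_force: [-0.4, -0.2, 0.2]
opening: 0.778
t 12.4 r 50.1 ang 172.1 yaw 176.0 z 183.1 Frad 0.4 Ftan 0.3 [-0.4 -0.2  0.2] open 0.778
clock: 12.82
eef_pos: [565.2, 24.6, 311.3]
tcp_rot: [3.112, 0.009, 3.069]
contact_force: [0.9, 0.3, 0.3]
opening: 1.002
clock: 12.9
eef_pos: [565.7, 24.5, 313.2]
tcp_rot: [3.111, 0.012, 3.068]
contact_force: [-0.5, 0.2, -0.8]
opening: 1.001
t 12.9 r 51.1 ang 176.8 yaw 175.8 z 313.2 Frad 0.5 Ftan -0.1 [-0.5  0.2 -0.8] open 1.001
[565.46577443  24.52264399 312.05380298] [3.11147287 0.01077082 3.06865236]
```

View pics/w11.png

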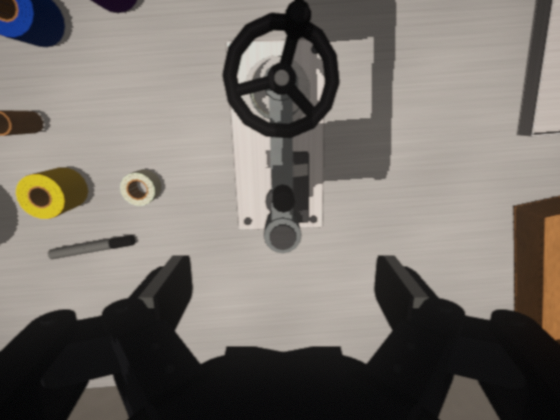

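View pics/t11.png

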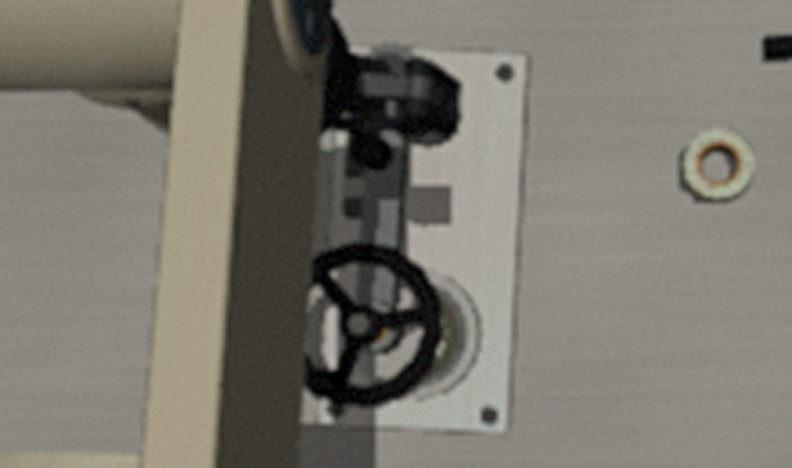

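```bash

python3 -c "
import cv2
t=cv2.imread('pics/w11.png')
cv2.imwrite('pics/w11z.png',cv2.convertScaleAbs(cv2.resize(t[0:145,210:350],None,fx=4,fy=4,interpolation=cv2.INTER_CUBIC),alpha=2.2,beta=10))"
```

```text
(no output)
```

View pics/w11z.png

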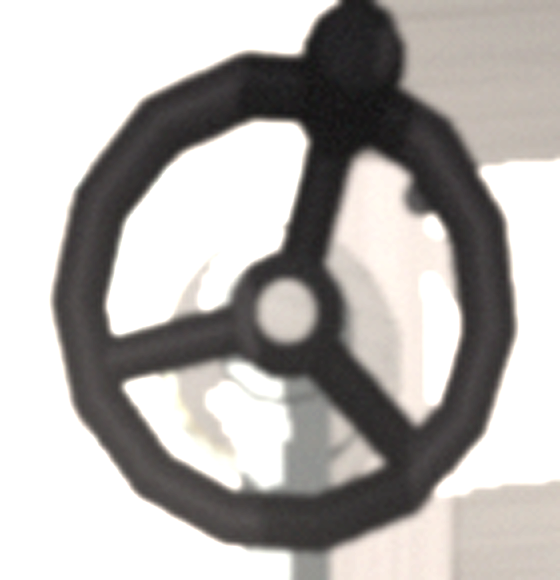

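```bash

python3 -c "
from h import *
for z in (180,184,188):print('rim c',z,onz('wrist',(281,75.2),z).round(1))
for z in (230,234): 
  print('handle',z,onz('wrist',(299,10),z).round(1))
zz=lambda x,y:np.array([(x+.5)/3.6-.5+80,(y+.5)/3.6-.5+130])
print('top rim',onz('top',zz(360,325),184).round(1))
print('top handle',onz('top',zz(318,384),234).round(1))
print(optics.camera_info('wrist')['world_from_camera'][:3,3])
delta([432,45,280],3.1416)
"
```

```text
rim c 180 [464.4  33.2 180. ]
rim c 184 [464.9  33.1 184. ]
rim c 188 [465.3  33.  188. ]
handle 230 [432.3  46.  230. ]
handle 234 [433.4  45.6 234. ]
top rim [467.   34.3 184. ]
top handle [432.9  46.3 234. ]
[494.95115482  24.56010793 453.88061319]
t 13.0 pos [565.5  24.5 312.1] rot [3.111 0.011 3.069] F [-0.3 -0.5  0.1] open 1.001 q [ 0.02  0.18  1.68  0.03  1.27 -1.48]
tool shift [134.9   9.8  30.9]
rotvec deg [ 1.7  0.7 -4.2]
```

```bash

python3 -m jog '0 27 2 6 0.6 0.2 -1.4;0 27 2 6 0.6 0.2 -1.4;0 27 2 6 0.5 0.2 -1.4;0 27 2 6 0 0 0;0 27 2 6 0 0 0'
python3 -m jog '0 0 0 0 0 0 0;0 0 0 0 0 0 0'
python3 -c "
from h import *
delta([432.7,46,250],3.1416)
cv2.imwrite('pics/w12.png',optics.grab_frame('wrist')[:,:,::-1])
for z in(230,234): print(proj('wrist',[432.7,46,z]))
print(proj('wrist',[466,32.5,184]))
"
```

```text
clock: 13.42
eef_pos: [428.0, 38.3, 274.8]
tcp_rot: [-3.14, -0.005, -3.139]
contact_force: [0.1, -0.2, 1.0]
opening: 1.002
clock: 13.58
eef_pos: [420.6, 38.4, 270.9]
tcp_rot: [-3.139, -0.014, -3.139]
contact_force: [0.8, -1.1, -0.3]
opening: 0.996
t 13.58 pos [420.6  38.4 270.9] rot [-3.139 -0.014 -3.139] F [ 0.8 -1.1 -0.3] open 0.996 q [ 0.09 -0.01  1.98 -0.    1.18 -1.48]
tool shift [-12.4   7.6  20.7]
rotvec deg [-0.1 -0.8  0.2]
[296.47046958 250.11029526]
[296.71955712 252.62961435]
[277.14588302 265.51770316]
```

View pics/w12.png

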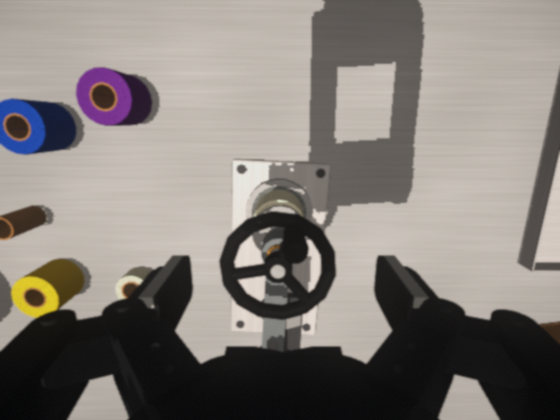

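```bash

python3 -m jog '0 -6 4 0 0 -0.8 0;0 -6.5 3.6 0 0 0 0;0 0 0 12 0 0 0;0 0 0 12 0 0 0;0 0 0 0 0 0 0' 80
python3 -c "
from h import *
delta([432.7,46,200],3.1416)
cv2.imwrite('pics/w13.png',optics.grab_frame('wrist')[:,:,::-1])
for z in(230,234): print(proj('wrist',[432.7,46,z]))
"
```

```text
clock: 14.05
eef_pos: [440.2, 47.4, 246.2]
tcp_rot: [-3.14, 0.004, -3.14]
contact_force: [-0.7, 0.2, -0.7]
opening: 1.002
t 14.05 pos [440.2  47.4 246.2] rot [-3.14   0.004 -3.14 ] F [-0.7  0.2 -0.7] open 1.002 q [ 0.11  0.04  1.99 -0.    1.1  -1.47]
tool shift [ 7.7 -1.3 46.1]
rotvec deg [-0.1  0.2  0.1]
[282.25848116 232.66502893]
[282.22499989 235.34669729]
```

View pics/w13.png

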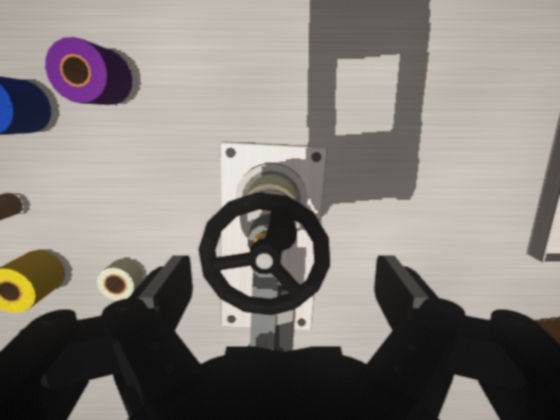

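```bash

python3 -m jog '0 7.5 -1 5 0 0 0;0 0 0 14 0 0 0;0 0 0 12 0 0 0;0 0 0 8 0 0 0;0 0 0 0 0 0 0' 80
python3 -c "
from h import *
delta([432.7,46,200],3.1416)
"
```

```text
clock: 14.52
eef_pos: [435.6, 46.7, 208.4]
tcp_rot: [-3.14, 0.008, -3.14]
contact_force: [-0.4, 0.5, 0.4]
opening: 0.999
t 14.52 pos [435.6  46.7 208.4] rot [-3.14   0.008 -3.14 ] F [-0.4  0.5  0.4] open 0.999 q [ 0.11  0.08  2.04 -0.    1.01 -1.47]
tool shift [ 3.  -0.7  8.4]
rotvec deg [-0.1  0.5  0.1]
```

```bash

python3 -m jog '0 3 -0.7 8 0 0.4 0;0 0 0 0 0 0 0;0 0 0 0 0 0 0' 80
python3 -c "
from h import *
delta([432.7,46,200],3.1416)
cv2.imwrite('pics/w14.png',optics.grab_frame('wrist')[:,:,::-1])
for z in(230,234): print(proj('wrist',[432.7,46,z]))
"
```

```text
clock: 14.77
eef_pos: [432.9, 45.9, 200.6]
tcp_rot: [-3.14, 0.002, -3.14]
contact_force: [0.5, -0.6, 0.7]
opening: 0.999
t 14.77 pos [432.9  45.9 200.6] rot [-3.14e+00  2.00e-03 -3.14e+00] F [ 0.5 -0.6  0.7] open 0.999 q [ 0.1   0.09  2.05 -0.    1.   -1.47]
tool shift [0.2 0.1 0.6]
rotvec deg [-0.1  0.1  0.1]
[285.29447098 291.02309293]
[285.34827194 296.40615373]
```

View pics/w14.png

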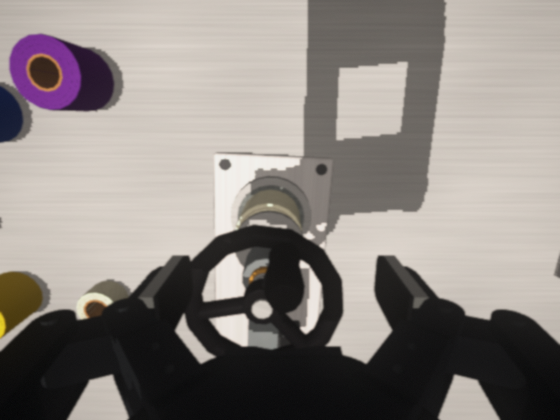

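```bash

python3 -m jog '200 0 0 0 0 0 0;255 0 0 0 0 0 0;255 0 0 0 0 0 0;255 0 0 0 0 0 0;255 0 0 0 0 0 0' 80
python3 -m jog '255 0 0 0 0 0 0;255 0 0 0 0 0 0'
cat >> h.py <<'E'
W=np.array([466.2,32.4])
def wheel(step=15,n=5,c=None,zd=True):
    c=W if c is None else np.array(c)
    s=r.sense();p=s['eef_pos'];v=p[:2]-c;th=np.arctan2(v[1],v[0]);F=s['contact_force']
    u=np.array([np.cos(th),np.sin(th)]);cw=np.array([u[1],-u[0]])
    print('t',round(s['clock'],2),'p',p.round(1),'r',round(np.hypot(*v),1),'ang',round(np.degrees(th),1),'push(cw)',round(-F[:2]@cw,1),'Frad',round(F[:2]@u,1),'Fz',round(F[2],1),'rpy',np.degrees(s['tcp_rot']).round(1),'open',round(s['opening'],3))
    q=p[:2]
    for k in range(1,n+1):
        a=th-np.radians(step*k);g=c+36*np.array([np.cos(a),np.sin(a)]);d=g-q;q=g
        print('   255 %.1f %.1f %.2f'%(-d[0],d[1],10*step/360))
E
python3 -c "
from h import *
wheel()"
```

```text
clock: 15.23
eef_pos: [433.6, 46.1, 202.0]
tcp_rot: [-3.141, 0.004, -3.141]
contact_force: [0.9, -0.0, 0.4]
opening: 0.3
clock: 15.4
eef_pos: [433.7, 46.1, 202.3]
tcp_rot: [-3.141, 0.004, -3.141]
contact_force: [-0.1, -0.2, 0.8]
opening: 0.161
t 15.4 p [433.7  46.1 202.3] r 35.3 ang 157.2 push(cw) 0.2 Frad 0.0 Fz 0.8 rpy [-180.     0.2 -179.9] open 0.161
   255 -4.1 8.4 0.42
   255 -6.7 6.6 0.42
   255 -8.2 4.7 0.42
   255 -9.1 2.4 0.42
   255 -9.4 -0.1 0.42
```

```bash

python3 -m jog '255 -2 4.2 0.2 0 0 0;255 -2.5 4 0.2 0 0 0'
python3 -c "
from h import *
wheel()"
```

```text
clock: 15.57
eef_pos: [437.6, 54.1, 201.9]
tcp_rot: [-3.14, 0.003, -3.141]
contact_force: [-0.6, -0.9, 0.5]
opening: 0.165
t 15.57 p [437.6  54.1 201.9] r 35.8 ang 142.8 push(cw) 1.1 Frad -0.0 Fz 0.5 rpy [-179.9    0.2 -180. ] open 0.165
   255 -6.5 6.8 0.42
   255 -8.1 4.7 0.42
   255 -9.1 2.5 0.42
   255 -9.4 0.1 0.42
   255 -9.1 -2.4 0.42
```

```bash

python3 -m jog '255 -6.5 6.8 0.4 0 0 0;255 -8.1 4.7 0.4 0 0 0;255 -9.1 2.5 0.4 0 0 0;255 -9.4 0.1 0.4 0 0 0;255 -9.1 -2.4 0.4 0 0 0'
python3 -c "
from h import *
wheel(10)"
```

```text
clock: 15.98
eef_pos: [482.5, 67.8, 199.5]
tcp_rot: [-3.138, 0.001, -3.138]
contact_force: [-6.3, -9.4, 6.0]
opening: 0.162
t 15.98 p [482.5  67.8 199.5] r 38.9 ang 65.3 push(cw) 1.8 Frad -11.2 Fz 6.0 rpy [-1.798e+02  1.000e-01 -1.798e+02] open 0.162
   255 -4.2 -5.8 0.28
   255 -4.8 -4.0 0.28
   255 -4.1 -4.8 0.28
   255 -3.2 -5.4 0.28
   255 -2.2 -5.9 0.28
```

```bash

python3 -m jog '255 -3.2 -4.5 0.3 0 0 0'
python3 -c "
from h import *
wheel(10)"
```

```text
clock: 16.07
eef_pos: [487.7, 63.4, 199.3]
tcp_rot: [-3.137, 0.002, -3.138]
contact_force: [0.4, 1.7, 5.2]
opening: 0.161
t 16.07 p [487.7  63.4 199.3] r 37.7 ang 55.2 push(cw) 0.6 Frad 1.6 Fz 5.2 rpy [-1.797e+02  1.000e-01 -1.798e+02] open 0.161
   255 -3.8 -5.4 0.28
   255 -4.0 -4.8 0.28
   255 -3.2 -5.4 0.28
   255 -2.2 -5.9 0.28
   255 -1.1 -6.2 0.28
```

```bash

python3 -c "
from h import *
from scipy.optimize import least_squares
P=np.array([(433.7,46.1),(437.6,54.1),(487.7,63.4)])
s=least_squares(lambda c:np.hypot(*(P-c).T)-36,[466,32]);print(s.x,s.fun)
wheel(12,c=s.x)"
```

```text
[467.38926964  33.70753433] [-0.10375933  0.10059891 -0.02544948]
t 16.07 p [487.7  63.4 199.3] r 36.0 ang 55.5 push(cw) 0.6 Frad 1.6 Fz 5.2 rpy [-1.797e+02  1.000e-01 -1.798e+02] open 0.161
   255 -5.7 -4.9 0.33
   255 -4.6 -6.0 0.33
   255 -3.2 -6.8 0.33
   255 -1.8 -7.3 0.33
   255 -0.2 -7.5 0.33
```

```bash
sed -i 's/^W=.*/W=np.array([467.4,33.7])/' h.py
python3 -m jog '255 -5.2 -5 0 0 0 0;255 -4.2 -6 0.2 0 0 0;255 -3 -6.5 0.3 0 0 0'
python3 -c "
from h import *
wheel(12)"
```

```text
clock: 16.32
eef_pos: [502.0, 45.3, 198.2]
tcp_rot: [-3.138, -0.001, -3.137]
contact_force: [-7.3, -0.7, 6.7]
opening: 0.165
t 16.32 p [502.   45.3 198.2] r 36.5 ang 18.6 push(cw) 1.7 Frad -7.1 Fz 6.7 rpy [-1.798e+02 -1.000e-01 -1.797e+02] open 0.165
   255 -1.2 -7.5 0.33
   255 -0.1 -7.5 0.33
   255 1.5 -7.4 0.33
   255 3.0 -6.9 0.33
   255 4.4 -6.1 0.33
```

```bash

python3 -m jog '255 -0.8 -6.8 0 0 0 0;255 0 -7 0.1 0 0 0;255 1.5 -7 0.2 0 0 0'
python3 -c "
from h import *
wheel(12)"
```

```text
clock: 16.57
eef_pos: [502.0, 23.0, 197.3]
tcp_rot: [-3.139, -0.002, -3.138]
contact_force: [-2.8, 2.3, 1.8]
opening: 0.163
t 16.57 p [502.   23.  197.3] r 36.2 ang -17.2 push(cw) 1.4 Frad -3.4 Fz 1.8 rpy [-1.799e+02 -1.000e-01 -1.798e+02] open 0.163
   255 3.2 -6.8 0.33
   255 4.3 -6.2 0.33
   255 5.5 -5.1 0.33
   255 6.5 -3.9 0.33
   255 7.1 -2.4 0.33
```

```bash

python3 -m jog '255 3.2 -6.5 0.3 0 0 0;255 4.3 -6 0.3 0 0 0;255 5.5 -5 0.3 0 0 0'
python3 -c "
from h import *
wheel(12)"
```

```text
clock: 16.82
eef_pos: [489.4, 3.4, 196.4]
tcp_rot: [-3.14, 0.001, -3.139]
contact_force: [-1.0, 4.7, -0.5]
opening: 0.16
t 16.82 p [489.4   3.4 196.4] r 37.4 ang -54.0 push(cw) 1.9 Frad -4.4 Fz -0.5 rpy [-179.9    0.  -179.8] open 0.16
   255 7.3 -2.6 0.33
   255 7.2 -2.3 0.33
   255 7.5 -0.8 0.33
   255 7.5 0.8 0.33
   255 7.2 2.3 0.33
```

```bash

python3 -m jog '255 7 -2 0.3 0 0 0;255 7.2 -2 0.3 0 0 0;255 7.4 -0.8 0.3 0 0 0'
python3 -c "
from h import *
wheel(12)"
```

```text
clock: 17.07
eef_pos: [466.7, -3.4, 195.4]
tcp_rot: [-3.139, 0.004, -3.14]
contact_force: [1.2, 2.3, -2.3]
opening: 0.158
t 17.07 p [466.7  -3.4 195.4] r 37.1 ang -91.1 push(cw) 1.1 Frad -2.3 Fz -2.3 rpy [-179.9    0.2 -179.9] open 0.158
   255 7.4 2.0 0.33
   255 7.1 2.5 0.33
   255 6.4 3.9 0.33
   255 5.5 5.1 0.33
   255 4.3 6.2 0.33
```

```bash

python3 -m jog '255 7.2 1.9 0.2 0 0 0;255 7 2.5 0.2 0 0 0;255 6.3 4 0.2 0 0 0'
python3 -c "
from h import *
wheel(12)"
```

```text
clock: 17.32
eef_pos: [443.5, 5.0, 194.4]
tcp_rot: [-3.139, 0.004, -3.141]
contact_force: [4.5, 3.0, -6.5]
opening: 0.162
t 17.32 p [443.5   5.  194.4] r 37.4 ang -129.8 push(cw) 1.6 Frad -5.2 Fz -6.5 rpy [-179.9    0.2 -179.9] open 0.162
   255 4.3 6.5 0.33
   255 4.0 6.4 0.33
   255 2.6 7.1 0.33
   255 1.1 7.4 0.33
   255 -0.5 7.5 0.33
```

```bash

python3 -m jog '255 4 6.2 0.5 0 0 0;255 3.8 6.2 0.4 0 0 0;255 2.5 7 0.4 0 0 0'
python3 -c "
from h import *
wheel(12)"
```

```text
clock: 17.57
eef_pos: [431.9, 26.0, 193.4]
tcp_rot: [-3.139, 0.007, -3.141]
contact_force: [6.2, -0.2, -6.6]
opening: 0.164
t 17.57 p [431.9  26.  193.4] r 36.4 ang -167.8 push(cw) 1.5 Frad -6.0 Fz -6.6 rpy [-179.8    0.4 -179.9] open 0.164
   255 0.5 7.6 0.33
   255 -0.8 7.5 0.33
   255 -2.3 7.2 0.33
   255 -3.7 6.5 0.33
   255 -5.0 5.6 0.33
```

```bash

python3 -m jog '255 0.2 7.2 0.5 0 0 0;255 -1 7.2 0.5 0 0 0;255 -2.4 7 0.4 0 0 0'
python3 -c "
from h import *
wheel(12)"
```

```text
clock: 17.82
eef_pos: [434.8, 49.7, 192.2]
tcp_rot: [-3.137, 0.007, -3.139]
contact_force: [4.8, -3.5, -3.2]
opening: 0.162
t 17.82 p [434.8  49.7 192.2] r 36.3 ang 153.8 push(cw) 1.0 Frad -5.9 Fz -3.2 rpy [-179.8    0.4 -179.9] open 0.162
   255 -4.3 6.2 0.33
   255 -5.2 5.4 0.33
   255 -6.3 4.2 0.33
   255 -7.0 2.8 0.33
   255 -7.4 1.3 0.33
```

```bash

python3 -m jog '255 -4.2 6 0.4 0 0 0;255 -5.2 5.2 0.3 0 0 0;255 -6.2 4 0.3 0 0 0'
python3 -c "
from h import *
wheel(12)"
python3 -m jog '255 -7 2.2 0.4 0 0 0;255 -7.4 1 0.3 0 0 0;255 -7.5 -0.5 0.3 0 0 0'
python3 -c "
from h import *
wheel(12)
cv2.imwrite('pics/s15.png',cv2.resize(optics.grab_frame('side')[110:280,130:350],None,fx=3.5,fy=3.5)[:,:,::-1])"
```

```text
clock: 18.07
eef_pos: [451.1, 66.8, 191.1]
tcp_rot: [-3.135, 0.006, -3.137]
contact_force: [2.4, -8.3, -0.4]
opening: 0.158
t 18.07 p [451.1  66.8 191.1] r 36.9 ang 116.2 push(cw) 1.5 Frad -8.5 Fz -0.4 rpy [-179.6    0.4 -179.7] open 0.158
   255 -7.5 1.8 0.33
   255 -7.4 1.1 0.33
   255 -7.5 -0.5 0.33
   255 -7.2 -2.1 0.33
   255 -6.7 -3.5 0.33
clock: 18.32
eef_pos: [474.2, 70.2, 189.9]
tcp_rot: [-3.133, 0.003, -3.135]
contact_force: [-4.0, -8.6, 3.2]
opening: 0.163
t 18.32 p [474.2  70.2 189.9] r 37.1 ang 79.5 push(cw) 2.4 Frad -9.2 Fz 3.2 rpy [-179.5    0.2 -179.6] open 0.163
   255 -7.0 -3.2 0.33
   255 -6.6 -3.6 0.33
   255 -5.7 -4.9 0.33
   255 -4.6 -6.0 0.33
   255 -3.2 -6.8 0.33
```

View pics/s15.png

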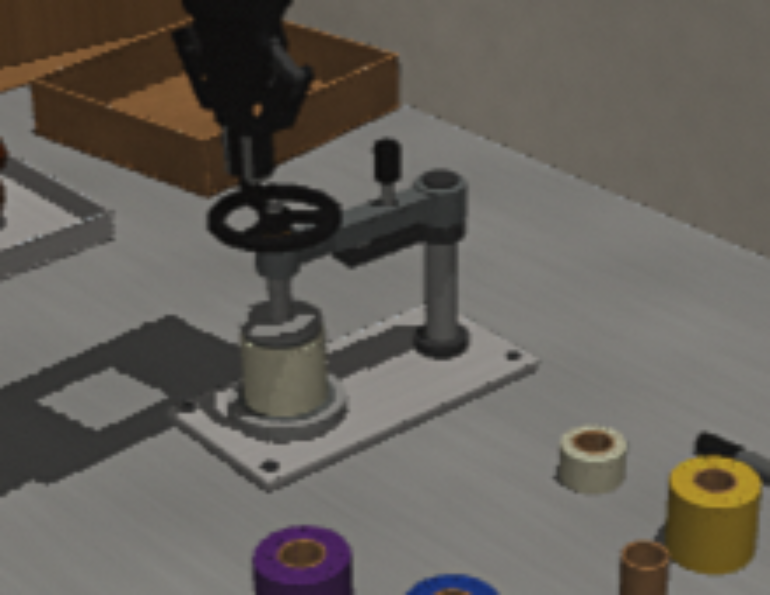

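```bash

python3 -m jog '255 -6 -2.8 0.2 0 0 0;255 -5.6 -3.3 0.2 0 0 0'
python3 -c "
from h import *
wheel(10,4)"
```

```text
clock: 18.53
eef_pos: [486.2, 64.9, 189.5]
tcp_rot: [-3.135, -0.003, -3.136]
contact_force: [-9.4, 3.3, 12.1]
opening: 0.166
t 18.53 p [486.2  64.9 189.5] r 36.4 ang 58.9 push(cw) 9.7 Frad -2.0 Fz 12.1 rpy [-1.796e+02 -1.000e-01 -1.797e+02] open 0.166
   255 -4.8 -4.1 0.28
   255 -4.4 -4.5 0.28
   255 -3.5 -5.2 0.28
   255 -2.5 -5.7 0.28
```

```bash

python3 -m jog '255 0 0 0.3 0 0 0'
python3 -c "
from h import *
wheel(5,1)"
python3 -m jog '255 -2.3 -2.1 0.1 0 0 0'
python3 -c "
from h import *
wheel(5,1)"
```

```text
clock: 18.62
eef_pos: [486.9, 64.7, 189.5]
tcp_rot: [-3.135, -0.004, -3.137]
contact_force: [-2.1, -6.3, 9.4]
opening: 0.166
t 18.62 p [486.9  64.7 189.5] r 36.6 ang 57.9 push(cw) -1.6 Frad -6.4 Fz 9.4 rpy [-179.6   -0.2 -179.7] open 0.166
   255 -2.3 -2.3 0.14
clock: 18.7
eef_pos: [488.3, 63.4, 189.5]
tcp_rot: [-3.137, -0.008, -3.138]
contact_force: [-10.4, 4.4, 10.9]
opening: 0.16
t 18.7 p [488.3  63.4 189.5] r 36.3 ang 54.9 push(cw) 11.0 Frad -2.4 Fz 10.9 rpy [-179.7   -0.4 -179.8] open 0.16
   255 -2.3 -2.2 0.14
```

```bash

python3 -m jog '255 0 0 0 0 0 0'
python3 -c "
from h import *
wheel(5,1)
cv2.imwrite('pics/s16.png',cv2.resize(optics.grab_frame('side')[150:250,160:300],None,fx=5.5,fy=5.5,interpolation=cv2.INTER_CUBIC)[:,:,::-1])
cv2.imwrite('pics/w16.png',optics.grab_frame('wrist')[:,:,::-1])
wheel(5,1)
"
```

```text
clock: 18.78
eef_pos: [488.4, 63.4, 189.6]
tcp_rot: [-3.137, -0.009, -3.138]
contact_force: [0.4, -5.6, 1.2]
opening: 0.165
t 18.78 p [488.4  63.4 189.6] r 36.4 ang 54.7 push(cw) -3.6 Frad -4.4 Fz 1.2 rpy [-179.7   -0.5 -179.8] open 0.165
   255 -2.2 -2.3 0.14
t 18.88 p [488.6  63.3 189.5] r 36.4 ang 54.4 push(cw) -1.0 Frad -3.8 Fz 3.5 rpy [-179.7   -0.5 -179.8] open 0.162
   255 -2.2 -2.3 0.14
```

View pics/s16.png

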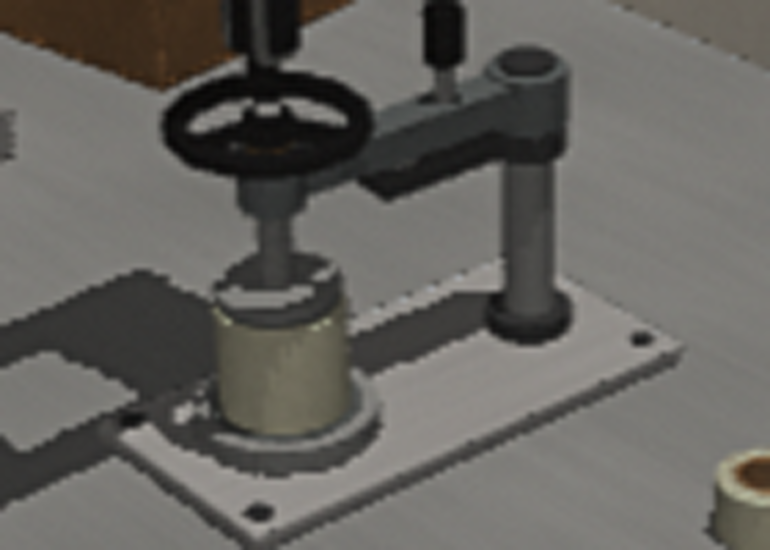

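View pics/w16.png

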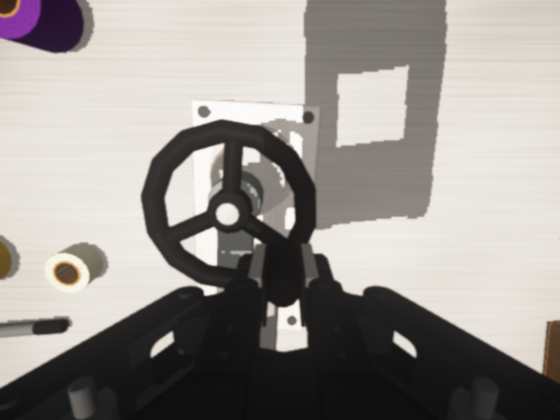

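```bash

python3 -m jog '255 -0.8 -0.6 0 0 0 0'
python3 -c "
from h import *
wheel(3,1)"
python3 -m jog '255 -1.2 -1 0 0 0 0'
python3 -c "
from h import *
wheel(3,1)"
```

```text
clock: 18.97
eef_pos: [489.0, 63.0, 189.5]
tcp_rot: [-3.137, -0.01, -3.138]
contact_force: [-7.1, 1.1, 7.4]
opening: 0.161
t 18.97 p [489.   63.  189.5] r 36.4 ang 53.6 push(cw) 6.4 Frad -3.4 Fz 7.4 rpy [-179.8   -0.6 -179.8] open 0.161
   255 -1.2 -1.5 0.08
clock: 19.05
eef_pos: [489.2, 62.8, 189.4]
tcp_rot: [-3.139, -0.013, -3.139]
contact_force: [-9.6, 3.6, 10.6]
opening: 0.164
t 19.05 p [489.2  62.8 189.4] r 36.3 ang 53.1 push(cw) 9.9 Frad -2.9 Fz 10.6 rpy [-179.9   -0.7 -179.9] open 0.164
   255 -1.3 -1.4 0.08
```

```bash

python3 -m jog '130 0 0 0 0 0.7 0;130 0 0 0 0 0 0;130 0 0 0 0 0 0'
python3 -c "
from h import *
wheel(3,1)
cv2.imwrite('pics/w17.png',optics.grab_frame('wrist')[:,:,::-1])
p=r.sense()['eef_pos'];print(proj('wrist',[p[0],p[1],220]))"
```

```text
clock: 19.3
eef_pos: [489.5, 63.9, 189.0]
tcp_rot: [-3.141, -0.026, -3.14]
contact_force: [0.5, 0.3, -0.0]
opening: 0.492
t 19.3 p [489.5  63.9 189. ] r 37.4 ang 53.8 push(cw) -0.2 Frad 0.5 Fz -0.0 rpy [-180.    -1.5 -179.9] open 0.492
   255 -0.7 -2.3 0.08
[285.24745416 291.1406657 ]
```

View pics/w17.png

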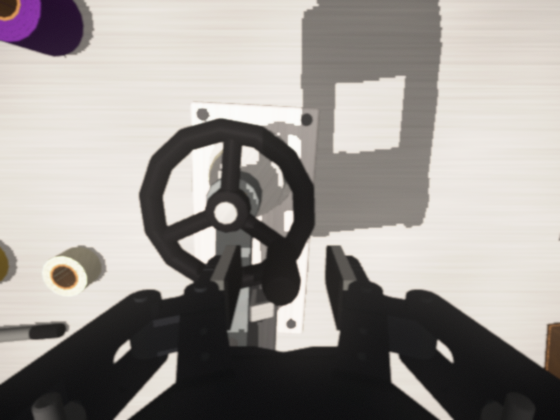

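```bash

python3 -m jog '130 0 0 0 0 -1.5 0;130 0 0 0 0 0 0'
python3 -c "
from h import *
delta([489.5,63.5,190],3.1416)"
python3 -m jog '255 0 -0.3 0 0 0 0;255 0 0 0 0 0 0;255 0 0 0 0 0 0;255 0 0 0 0 0 0'
python3 -c "
from h import *
wheel(3,1)
delta([489.5,63.5,190],3.1416)"
```

```text
clock: 19.52
eef_pos: [490.1, 64.1, 188.7]
tcp_rot: [-3.141, 0.001, -3.14]
contact_force: [-0.5, 0.8, 0.6]
opening: 0.493
t 19.52 pos [490.1  64.1 188.7] rot [-3.141e+00  1.000e-03 -3.140e+00] F [-0.5  0.8  0.6] open 0.493 q [ 0.13  0.2   1.95 -0.    0.99 -1.44]
tool shift [ 0.6 -0.6 -1.3]
rotvec deg [-0.   0.1  0.1]
clock: 19.85
eef_pos: [490.3, 63.3, 189.0]
tcp_rot: [-3.14, 0.0, -3.14]
contact_force: [-1.2, -0.0, 1.3]
opening: 0.164
t 19.85 p [490.3  63.3 189. ] r 37.4 ang 52.3 push(cw) 1.0 Frad -0.8 Fz 1.3 rpy [-179.9    0.  -179.9] open 0.164
   255 -0.6 -2.3 0.08
t 19.85 pos [490.3  63.3 189. ] rot [-3.14  0.   -3.14] F [-1.2 -0.   1.3] open 0.164 q [ 0.13  0.2   1.95 -0.    0.99 -1.45]
tool shift [ 0.8  0.2 -1. ]
rotvec deg [-0.1  0.   0.1]
```

```bash

python3 -m jog '255 -0.8 -0.6 0 0 0 0'
python3 -c "
from h import *
wheel(3,1)"
python3 -m jog '255 -1.2 -0.9 0 0 0 0'
python3 -c "
from h import *
wheel(3,1)"
python3 -m jog '255 -1.6 -1.2 0 0 0 0'
python3 -c "
from h import *
wheel(3,1)"
```

```text
clock: 19.93
eef_pos: [490.6, 62.9, 189.0]
tcp_rot: [-3.141, -0.001, -3.14]
contact_force: [-5.1, 3.3, 4.2]
opening: 0.165
t 19.93 p [490.6  62.9 189. ] r 37.3 ang 51.6 push(cw) 6.0 Frad -0.6 Fz 4.2 rpy [-1.800e+02 -1.000e-01 -1.799e+02] open 0.165
   255 -0.6 -2.2 0.08
clock: 20.02
eef_pos: [490.8, 62.7, 189.0]
tcp_rot: [3.141, -0.004, -3.141]
contact_force: [-7.7, 5.5, 8.1]
opening: 0.159
t 20.02 p [490.8  62.7 189. ] r 37.2 ang 51.1 push(cw) 9.5 Frad -0.6 Fz 8.1 rpy [ 179.9   -0.2 -179.9] open 0.159
   255 -0.7 -2.2 0.08
clock: 20.1
eef_pos: [490.9, 62.5, 188.9]
tcp_rot: [3.139, -0.007, -3.141]
contact_force: [-10.1, 6.6, 9.6]
opening: 0.165
t 20.1 p [490.9  62.5 188.9] r 37.2 ang 50.8 push(cw) 12.0 Frad -1.3 Fz 9.6 rpy [ 179.8   -0.4 -180. ] open 0.165
   255 -0.7 -2.1 0.08
```

```bash
sed -i 's/^W=.*/W=np.array([468.2,34.3])/' h.py
python3 -m jog '255 0 0 0 0 -0.4 0'
python3 -c "
from h import *
wheel(-10,5)"
```

```text
clock: 20.18
eef_pos: [490.6, 62.8, 189.0]
tcp_rot: [3.138, -0.002, 3.142]
contact_force: [0.0, -2.6, 2.4]
opening: 0.164
t 20.18 p [490.6  62.8 189. ] r 36.2 ang 51.9 push(cw) -1.7 Frad -2.1 Fz 2.4 rpy [ 1.798e+02 -1.000e-01  1.800e+02] open 0.164
   255 5.4 3.2 -0.28
   255 5.8 2.5 -0.28
   255 6.1 1.4 -0.28
   255 6.3 0.3 -0.28
   255 6.2 -0.7 -0.28
```

```bash
for k in 1; do :; done
python3 -m jog '255 5.4 3.2 -0.3 0 0 0'
python3 -c "
from h import *
wheel(-10,1)"
python3 -m jog '255 5.8 2.5 -0.3 0 0 0'
python3 -c "
from h import *
wheel(-10,1)"
python3 -m jog '255 6.1 1.4 -0.3 0 0 0'
python3 -c "
from h import *
wheel(-10,3)"
```

```text
clock: 20.27
eef_pos: [486.6, 65.6, 189.4]
tcp_rot: [3.138, 0.001, 3.142]
contact_force: [5.1, -3.2, -7.9]
opening: 0.159
t 20.27 p [486.6  65.6 189.4] r 36.3 ang 59.6 push(cw) -6.0 Frad -0.2 Fz -7.9 rpy [1.798e+02 1.000e-01 1.800e+02] open 0.159
   255 5.8 2.4 -0.28
clock: 20.35
eef_pos: [481.3, 68.0, 189.5]
tcp_rot: [3.139, 0.002, 3.141]
contact_force: [2.0, -2.9, -3.8]
opening: 0.167
t 20.35 p [481.3  68.  189.5] r 36.2 ang 68.8 push(cw) -2.9 Frad -2.0 Fz -3.8 rpy [1.798e+02 1.000e-01 1.800e+02] open 0.167
   255 6.1 1.6 -0.28
clock: 20.43
eef_pos: [475.2, 69.6, 189.6]
tcp_rot: [3.139, 0.003, 3.141]
contact_force: [1.2, -0.6, -0.9]
opening: 0.159
t 20.43 p [475.2  69.6 189.6] r 36.0 ang 78.7 push(cw) -1.3 Frad -0.3 Fz -0.9 rpy [179.8   0.2 180. ] open 0.159
   255 6.2 0.6 -0.28
   255 6.3 -0.4 -0.28
   255 6.1 -1.5 -0.28
```

```bash

python3 -m jog '255 0 0 0 0 0 0'
python3 -c "
from h import *
wheel(4,3)"
python3 -m jog '255 -2.5 -0.5 0.1 0 0 0'
python3 -c "
from h import *
wheel(4,1)"
python3 -m jog '255 -2.5 -0.6 0.1 0 0 0'
python3 -c "
from h import *
wheel(4,1)"
python3 -m jog '255 -2.4 -0.7 0.1 0 0 0'
python3 -c "
from h import *
wheel(4,1)"
```

```text
clock: 20.52
eef_pos: [474.1, 69.8, 189.6]
tcp_rot: [3.139, 0.002, 3.141]
contact_force: [-0.9, -1.4, 1.7]
opening: 0.162
t 20.52 p [474.1  69.8 189.6] r 36.0 ang 80.5 push(cw) 0.7 Frad -1.5 Fz 1.7 rpy [1.798e+02 1.000e-01 1.800e+02] open 0.162
   255 -2.5 -0.5 0.11
   255 -2.4 -0.7 0.11
   255 -2.4 -0.8 0.11
clock: 20.6
eef_pos: [475.8, 69.5, 189.6]
tcp_rot: [3.138, 0.001, -3.141]
contact_force: [-1.2, -0.6, -0.4]
opening: 0.163
t 20.6 p [475.8  69.5 189.6] r 36.0 ang 77.9 push(cw) 1.1 Frad -0.8 Fz -0.4 rpy [ 1.798e+02  1.000e-01 -1.800e+02] open 0.163
   255 -2.4 -0.6 0.11
clock: 20.68
eef_pos: [477.9, 69.0, 189.4]
tcp_rot: [3.138, 0.0, -3.141]
contact_force: [-1.6, -0.4, -0.2]
opening: 0.161
t 20.68 p [477.9  69.  189.4] r 36.1 ang 74.4 push(cw) 1.4 Frad -0.8 Fz -0.2 rpy [ 179.8    0.  -180. ] open 0.161
   255 -2.4 -0.8 0.11
clock: 20.77
eef_pos: [480.2, 68.4, 189.4]
tcp_rot: [3.138, -0.0, -3.141]
contact_force: [-3.5, 0.6, 2.1]
opening: 0.165
t 20.77 p [480.2  68.4 189.4] r 36.1 ang 70.6 push(cw) 3.4 Frad -0.6 Fz 2.1 rpy [ 179.8   -0.  -180. ] open 0.165
   255 -2.3 -1.0 0.11
```

```bash

python3 -m jog '255 -2.3 -1 0.1 0 0 0'
python3 -c "
from h import *
wheel(4,1)"
python3 -m jog '255 -2.2 -1.2 0.1 0 0 0'
python3 -c "
from h import *
wheel(4,1)"
python3 -m jog '255 -2.1 -1.3 0.1 0 0 0'
python3 -c "
from h import *
wheel(4,1)"
```

```text
clock: 20.85
eef_pos: [482.4, 67.5, 189.3]
tcp_rot: [3.138, -0.001, -3.141]
contact_force: [-3.9, 1.2, 3.8]
opening: 0.16
t 20.85 p [482.4  67.5 189.3] r 36.2 ang 66.8 push(cw) 4.0 Frad -0.5 Fz 3.8 rpy [ 1.798e+02 -1.000e-01 -1.800e+02] open 0.16
   255 -2.2 -1.2 0.11
clock: 20.93
eef_pos: [484.5, 66.6, 189.2]
tcp_rot: [3.137, -0.003, -3.142]
contact_force: [-5.4, 3.3, 5.5]
opening: 0.164
t 20.93 p [484.5  66.6 189.2] r 36.1 ang 63.2 push(cw) 6.3 Frad 0.5 Fz 5.5 rpy [ 1.797e+02 -1.000e-01 -1.800e+02] open 0.164
   255 -2.1 -1.3 0.11
clock: 21.02
eef_pos: [486.3, 65.6, 189.1]
tcp_rot: [3.136, -0.004, 3.141]
contact_force: [-6.5, 3.7, 6.8]
opening: 0.164
t 21.02 p [486.3  65.6 189.1] r 36.1 ang 59.9 push(cw) 7.5 Frad -0.0 Fz 6.8 rpy [179.7  -0.2 180. ] open 0.164
   255 -2.1 -1.4 0.11
```

```bash

python3 -m jog '255 -0.8 -0.5 -0.7 0 0 0'
python3 -c "
from h import *
wheel(4,1)"
python3 -m jog '255 -1.1 -0.8 -1 0 -0.3 0'
python3 -c "
from h import *
wheel(4,1)"
```

```text
clock: 21.1
eef_pos: [486.7, 65.1, 189.3]
tcp_rot: [3.136, -0.006, 3.141]
contact_force: [-2.9, 2.0, -6.6]
opening: 0.166
t 21.1 p [486.7  65.1 189.3] r 36.0 ang 59.0 push(cw) 3.5 Frad 0.3 Fz -6.6 rpy [179.7  -0.3 180. ] open 0.166
   255 -2.1 -1.3 0.11
clock: 21.18
eef_pos: [487.1, 64.5, 189.5]
tcp_rot: [3.135, -0.003, 3.14]
contact_force: [-3.8, 4.4, -8.6]
opening: 0.164
t 21.18 p [487.1  64.5 189.5] r 35.6 ang 58.0 push(cw) 5.6 Frad 1.7 Fz -8.6 rpy [179.6  -0.2 179.9] open 0.164
   255 -2.3 -1.1 0.11
```

```bash

python3 -m jog '255 -2 -1.5 -0.1 0 -0.2 0'
python3 -c "
from h import *
wheel(4,1)"
python3 -m jog '255 -2 -1.6 -0.3 0 0 0'
python3 -c "
from h import *
wheel(4,1)"
```

```text
clock: 21.27
eef_pos: [488.3, 63.6, 189.1]
tcp_rot: [3.134, -0.002, 3.14]
contact_force: [-8.0, 5.7, 8.0]
opening: 0.164
t 21.27 p [488.3  63.6 189.1] r 35.5 ang 55.6 push(cw) 9.8 Frad 0.1 Fz 8.0 rpy [ 1.795e+02 -1.000e-01  1.799e+02] open 0.164
   255 -2.3 -1.1 0.11
clock: 21.35
eef_pos: [489.3, 62.5, 189.1]
tcp_rot: [3.132, -0.004, 3.139]
contact_force: [-7.3, 5.6, 3.4]
opening: 0.164
t 21.35 p [489.3  62.5 189.1] r 35.2 ang 53.3 push(cw) 9.2 Frad 0.1 Fz 3.4 rpy [179.5  -0.2 179.9] open 0.164
   255 -2.4 -1.0 0.11
```

```bash

python3 -m jog '255 -2.3 -1 -0.5 0.4 -0.2 0'
python3 -c "
from h import *
wheel(4,1)"
python3 -m jog '255 -2.2 -1.2 -0.6 0 0 0'
python3 -c "
from h import *
wheel(4,1)"
```

```text
clock: 21.43
eef_pos: [490.2, 61.9, 189.1]
tcp_rot: [3.138, -0.004, 3.138]
contact_force: [-8.1, 5.1, 0.4]
opening: 0.161
t 21.43 p [490.2  61.9 189.1] r 35.3 ang 51.4 push(cw) 9.5 Frad -1.1 Fz 0.4 rpy [179.8  -0.2 179.8] open 0.161
   255 -2.4 -1.1 0.11
clock: 21.52
eef_pos: [490.7, 61.3, 189.1]
tcp_rot: [3.137, -0.008, 3.138]
contact_force: [-7.3, 6.0, 1.3]
opening: 0.162
t 21.52 p [490.7  61.3 189.1] r 35.2 ang 50.2 push(cw) 9.5 Frad -0.1 Fz 1.3 rpy [179.7  -0.5 179.8] open 0.162
   255 -2.4 -1.0 0.11
```

```bash

python3 -m jog '140 0 0 0 0 0 0;140 0 0 0 0 0 0;140 0 0 0 0 0 -7;140 0 0 0 0 0 -7;140 0 0 0 0 0 -7'
python3 -m jog '140 0 0 0 0 0 -7;140 0 0 0 0 0 -7;140 0 0 0 0 0 -7;140 0 0 0 0 0 -7;140 0 0 0 0 0 0'
python3 -c "
from h import *
delta([490,62.5,190],np.radians(-129))
cv2.imwrite('pics/w18.png',optics.grab_frame('wrist')[:,:,::-1])
cv2.imwrite('pics/s18.png',cv2.resize(optics.grab_frame('side')[150:250,160:300],None,fx=5.5,fy=5.5,interpolation=cv2.INTER_CUBIC)[:,:,::-1])
p=r.sense()['eef_pos'];print(proj('wrist',[p[0],p[1],223]))"
```

```text
clock: 21.93
eef_pos: [494.1, 60.6, 189.6]
tcp_rot: [3.137, -0.0, -2.772]
contact_force: [-0.4, 1.0, 0.3]
opening: 0.447
clock: 22.35
eef_pos: [499.1, 59.5, 191.1]
tcp_rot: [-3.137, 0.007, -2.266]
contact_force: [0.5, 0.8, 0.8]
opening: 0.454
t 22.35 pos [499.1  59.5 191.1] rot [-3.137  0.007 -2.266] F [0.5 0.8 0.8] open 0.454 q [ 0.11  0.2   1.94  0.    0.99 -2.33]
tool shift [3.6 8.9 1.1]
rotvec deg [-0.2  0.4 -0.8]
[285.12607797 296.47429253]
```

View pics/w18.png

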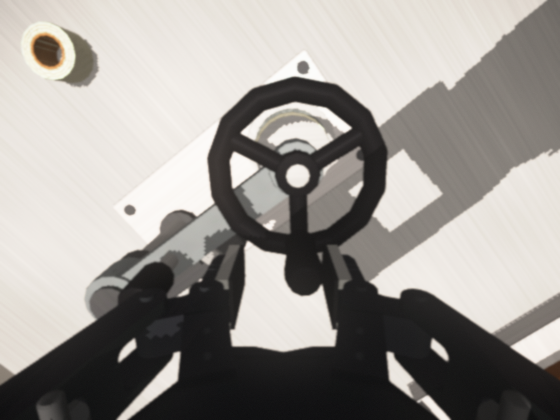

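View pics/s18.png

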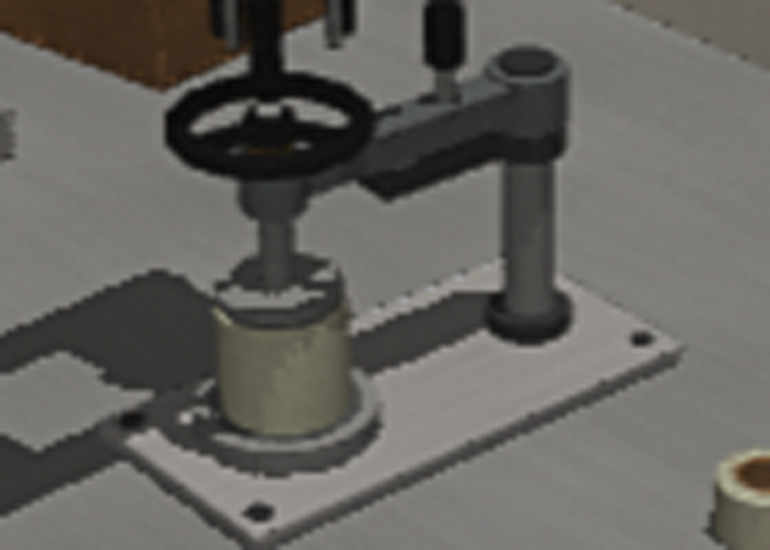

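```bash

python3 -m jog '140 4 8 1 0 0.4 0;140 0 0 0 0 0 0'
python3 -c "
from h import *
delta([490,62.5,190],np.radians(-129))
cv2.imwrite('pics/w19.png',optics.grab_frame('wrist')[:,:,::-1])
p=r.sense()['eef_pos'];print(proj('wrist',[p[0],p[1],223]))"
```

```text
clock: 22.62
eef_pos: [490.0, 61.6, 190.0]
tcp_rot: [-3.137, -0.0, -2.284]
contact_force: [0.3, -0.2, -0.1]
opening: 0.45
t 22.62 pos [490.   61.6 190. ] rot [-3.137 -0.    -2.284] F [ 0.3 -0.2 -0.1] open 0.45 q [ 0.12  0.2   1.95 -0.    0.99 -2.3 ]
tool shift [-0.7  0.6 -0. ]
rotvec deg [-0.2 -0.  -1.8]
[284.98229507 297.2424169 ]
```

View pics/w19.png

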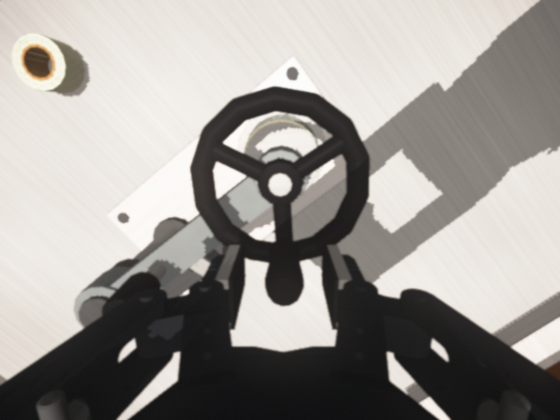

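```bash

python3 -m jog '255 2.5 0 0 0 0 0;255 0 0 0 0 0 0;255 0 0 0 0 0 0;255 0 0 0 0 0 0;255 0 0 0 0 0 0' 20
python3 -m jog '255 0 0 0 0 0 0'
python3 -c "
from h import *
p=r.sense()['eef_pos'][:2];a=np.radians(51);print(p-36*np.array([np.cos(a),np.sin(a)]))
delta([490,62.5,190],np.radians(-129))"
```

```text
clock: 23.08
eef_pos: [488.6, 60.1, 190.4]
tcp_rot: [-3.137, 0.001, -2.286]
contact_force: [-0.6, 0.8, 0.8]
opening: 0.178
clock: 23.17
eef_pos: [488.6, 60.1, 190.4]
tcp_rot: [-3.137, 0.001, -2.286]
contact_force: [-1.8, 0.4, 0.7]
opening: 0.178
[465.94863279  32.08455476]
t 23.17 pos [488.6  60.1 190.4] rot [-3.137e+00  1.000e-03 -2.286e+00] F [-1.8  0.4  0.7] open 0.178 q [ 0.12  0.19  1.96 -0.    0.99 -2.3 ]
tool shift [-2.8  0.5  0.4]
rotvec deg [-0.3  0.1 -2. ]
```

```bash
sed -i 's/^W=.*/W=np.array([465.95,32.1])/' h.py
python3 -m jog '255 0 -1 -0.3 0 0 0'
python3 -c "
from h import *
wheel(4,0)"
python3 -m jog '255 0 -1.5 -0.4 0 0 0'
python3 -c "
from h import *
wheel(4,0)"
python3 -m jog '255 0 -1.9 -0.5 0 0 0'
python3 -c "
from h import *
wheel(4,0)"
```

```text
clock: 23.25
eef_pos: [488.8, 59.7, 190.5]
tcp_rot: [-3.139, 0.001, -2.287]
contact_force: [-3.8, 5.2, -1.4]
opening: 0.177
t 23.25 p [488.8  59.7 190.5] r 35.8 ang 50.4 push(cw) 6.2 Frad 1.6 Fz -1.4 rpy [-1.798e+02  1.000e-01 -1.310e+02] open 0.177
clock: 23.33
eef_pos: [488.9, 59.3, 190.5]
tcp_rot: [-3.141, 0.0, -2.287]
contact_force: [-4.3, 7.5, 0.2]
opening: 0.181
t 23.33 p [488.9  59.3 190.5] r 35.6 ang 49.9 push(cw) 8.1 Frad 3.0 Fz 0.2 rpy [-180.     0.  -131.1] open 0.181
clock: 23.42
eef_pos: [489.0, 59.0, 190.6]
tcp_rot: [3.138, -0.0, -2.288]
contact_force: [-6.0, 10.5, 0.3]
opening: 0.183
t 23.42 p [489.   59.  190.6] r 35.5 ang 49.4 push(cw) 11.4 Frad 4.1 Fz 0.3 rpy [ 179.8   -0.  -131.1] open 0.183
```

```bash

python3 -m jog '150 0 0 0 0 0 0;150 0 0 0 0 0 0;150 0 0 0 0 0 0'
python3 -m jog '150 0 -4 0 0.2 0 0;150 0 -3 0 0 0 0;150 0 0 0 0 0 0'
python3 -c "
from h import *
wheel(4,0)"
python3 -m jog '150 0 -1.5 0 0 0 0'
python3 -c "
from h import *
wheel(4,0)"
python3 -m jog '150 0 -1.5 0 0 0 0'
python3 -c "
from h import *
wheel(4,0)"
```

```text
clock: 23.67
eef_pos: [489.3, 58.9, 190.3]
tcp_rot: [3.139, -0.0, -2.288]
contact_force: [0.2, -0.1, 0.2]
opening: 0.412
clock: 23.92
eef_pos: [495.9, 53.5, 190.6]
tcp_rot: [-3.139, 0.0, -2.287]
contact_force: [0.1, 1.0, -1.0]
opening: 0.408
t 23.92 p [495.9  53.5 190.6] r 36.8 ang 35.5 push(cw) 0.7 Frad 0.7 Fz -1.0 rpy [-179.8    0.  -131.1] open 0.408
clock: 24.0
eef_pos: [496.4, 52.7, 190.5]
tcp_rot: [-3.141, -0.0, -2.288]
contact_force: [-7.0, 6.8, 5.9]
opening: 0.409
t 24.0 p [496.4  52.7 190.5] r 36.8 ang 34.1 push(cw) 9.6 Frad -2.0 Fz 5.9 rpy [-179.9   -0.  -131.1] open 0.409
clock: 24.08
eef_pos: [496.3, 52.5, 190.5]
tcp_rot: [3.139, -0.001, -2.289]
contact_force: [-7.5, 6.6, 7.0]
opening: 0.412
t 24.08 p [496.3  52.5 190.5] r 36.6 ang 33.9 push(cw) 9.7 Frad -2.6 Fz 7.0 rpy [ 179.9   -0.  -131.1] open 0.412
```

```bash

python3 -m jog '150 0.2 -1.4 -0.5 0 0 0'
python3 -c "
from h import *
wheel(4,0)"
python3 -m jog '150 0.2 -1.6 -0.5 0 0 0'
python3 -c "
from h import *
wheel(4,0)"
python3 -m jog '150 0.2 -1.6 -0.5 0 0 0'
python3 -c "
from h import *
wheel(4,0)"
```

```text
clock: 24.17
eef_pos: [495.8, 52.1, 190.6]
tcp_rot: [3.135, -0.002, -2.29]
contact_force: [-4.4, 4.2, -1.5]
opening: 0.412
t 24.17 p [495.8  52.1 190.6] r 35.9 ang 33.8 push(cw) 5.9 Frad -1.3 Fz -1.5 rpy [ 1.796e+02 -1.000e-01 -1.312e+02] open 0.412
clock: 24.25
eef_pos: [495.2, 51.5, 190.5]
tcp_rot: [3.132, -0.003, -2.29]
contact_force: [-5.4, 4.9, -1.6]
opening: 0.41
t 24.25 p [495.2  51.5 190.5] r 35.1 ang 33.6 push(cw) 7.1 Frad -1.8 Fz -1.6 rpy [ 179.4   -0.2 -131.2] open 0.41
clock: 24.33
eef_pos: [494.6, 50.9, 190.4]
tcp_rot: [3.128, -0.005, -2.29]
contact_force: [-5.2, 5.0, 0.0]
opening: 0.412
t 24.33 p [494.6  50.9 190.4] r 34.3 ang 33.3 push(cw) 7.0 Frad -1.6 Fz 0.0 rpy [ 179.2   -0.3 -131.2] open 0.412
```

```bash

python3 -m jog '150 0 4 0 -0.8 0 0;150 0 4.5 0 0 0 0;100 0 0 0 0 0 0;100 0 0 0 0 0 0'
python3 -c "
from h import *
wheel(4,0)
cv2.imwrite('pics/w20.png',optics.grab_frame('wrist')[:,:,::-1])"
```

```text
clock: 24.67
eef_pos: [487.8, 56.7, 190.5]
tcp_rot: [3.113, -0.005, -2.291]
contact_force: [-0.1, 0.1, -0.4]
opening: 0.605
t 24.67 p [487.8  56.7 190.5] r 32.9 ang 48.4 push(cw) 0.1 Frad 0.0 Fz -0.4 rpy [ 178.4   -0.3 -131.2] open 0.605
```

View pics/w20.png

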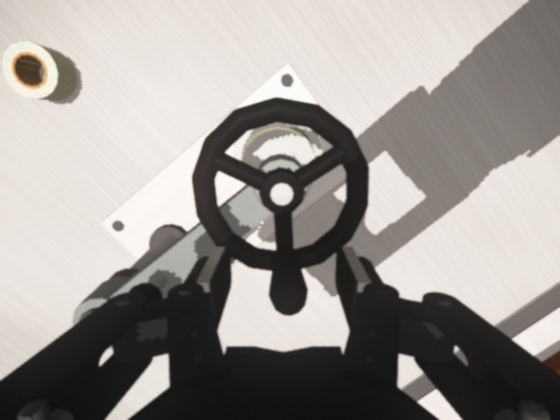

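```bash

python3 -m jog '100 0 0 -10 0 0 0;100 0 0 -20 1.5 0 0;100 0 0 -30 0 0 0;60 0 0 -35 0 0 0;0 0 0 -35 0 0 0'
python3 -m jog '0 20 0 -20 0 0 0;0 30 0 0 0 0 0;0 30 0 0 0 0 0;0 30 0 0 0 0 0;0 0 0 0 0 0 0'
python3 -m jog '0 0 0 0 0 0 0'
python3 -c "
from h import *
wheel(4,0)
cv2.imwrite('pics/s21.png',cv2.resize(optics.grab_frame('side')[130:250,160:300],None,fx=5,fy=5,interpolation=cv2.INTER_CUBIC)[:,:,::-1])
cv2.imwrite('pics/t21.png',optics.grab_frame('top')[:,:,::-1])"
```

```text
clock: 25.13
eef_pos: [485.3, 55.5, 320.5]
tcp_rot: [3.133, -0.015, -2.291]
contact_force: [1.1, 0.6, -0.3]
opening: 0.871
clock: 25.55
eef_pos: [415.8, -29.0, 356.8]
tcp_rot: [-3.134, -0.002, -2.287]
contact_force: [0.5, 0.1, -0.1]
opening: 0.996
clock: 25.63
eef_pos: [415.5, -29.8, 358.1]
tcp_rot: [-3.132, -0.001, -2.289]
contact_force: [-0.1, 0.3, 0.4]
opening: 0.999
t 25.63 p [415.5 -29.8 358.1] r 79.8 ang -129.2 push(cw) -0.2 Frad -0.2 Fz 0.4 rpy [-179.4   -0.  -131.2] open 0.999
```

View pics/s21.png

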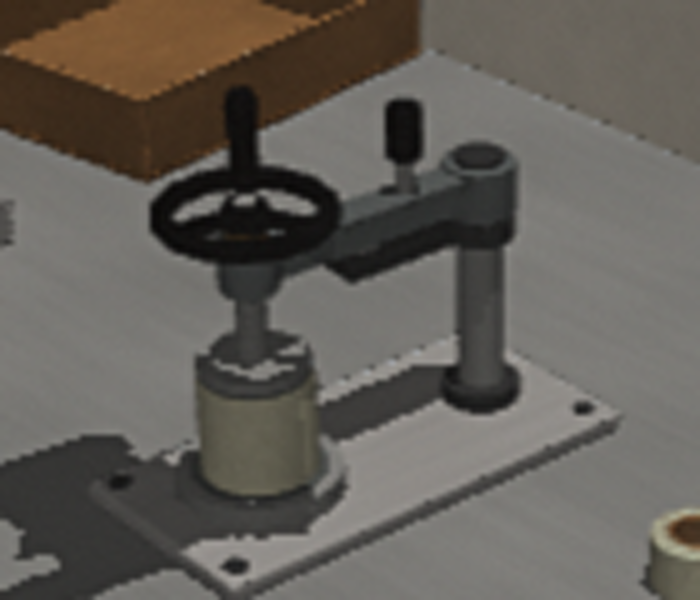

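View pics/t21.png

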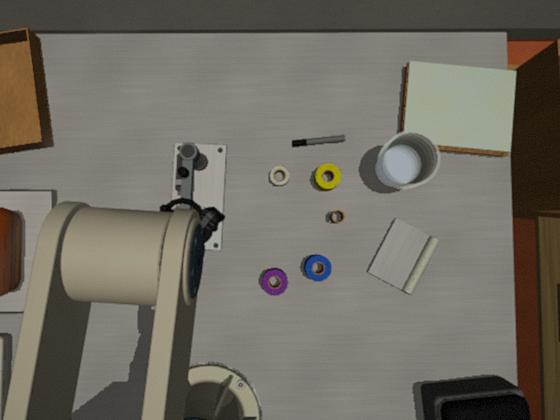

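```bash
python3 -c "
from rig import ticket
print(ticket.sign_off())"
```

```text
the job is handed in; nothing more can be done
None
```

I put the full roll on the spindle and swung the brake arm in to its stop. I wound the tension wheel about 1.3 turns, until it took roughly 10 N at the crank handle, then released it, backed off and handed in at about 26 s. No verdict came back.

**Roll:** the last pictures show it upright and down on its seat with the felt resting on it. Seating it took one press of 58 N at the wrist, under the 120 N limit.

**Brake arm:** it lies over the plate with the catch block behind it. It stopped solid under 30 N of push at the knob.

**Other things:** they look unmoved in the final top picture. I only compared by eye.

**Brake force:** the wheel was still turning at about 9.5 N. After that, a gripped push of 11.4 N moved it by 1° to 2° at most, which I put down to give in the arm. By the task's figures that is about 25 to 30 N on the roll.

Two checks did not agree cleanly:
- **Rise too steep:** resistance went from 1.5 N to about 10 N in 20° to 25° of turn, not the stated third of a turn. I went by force, not angle. Part of the early rise came from the gripper pressing the wheel down, so I took the final readings with almost no vertical force.
- **Upper limit unproven:** ungripped finger pushes showed the wheel holds at least 7 N with no vertical load, and 9.7 N with about 7 N of downward load. I did no separate test that it stays below the 40 N limit.

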